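# Clear a jammed brass blank from the feed chute

### The job

A brass blank has jammed at the low end of the sloping feed chute, behind the keeper tooth and under the side lips. Loosen the keeper with the black knob (it has a left-hand thread, so turn it clockwise by about a quarter of a turn, and leave it loosened), nudge the blank back up along the chute floor until it is fully clear of the lips, lift it out, and set it down gently, flat on its flange with the stub up, in the red tray. Leave the good blank in the blue tray and the other things on the bench as they are.

Things in the scene. Friction and masses are not known exactly. Their poses are not given: they have to be found in the camera images.
- chute: Steel and aluminium feed chute on a dark foot plate, fixed. Origin on the bench under its middle, z up, x horizontally to its high end, y level across. Its channel runs along x, the floor rising 12 degrees to +x; 242 mm long, 77 mm wide outside, floor 38 to 89 mm above the bench. Channel 63 mm wide, side walls 10 mm high. The keeper post with the knob stands on the -y side, 68 mm from the centre line.
- chute_floor (a point): Low end of the channel floor, on the centre line; x points up the slope (12 degrees above level), z square to the floor. The end stop reaches to x = 3 mm, the lips from there to 92 mm, the open-topped part on to 230 mm. A blank flat on the floor has its origin at z = 0; it starts at x = 33 to 45 mm and is fully clear of the lips beyond x = 122 mm.
- lip_end (a point): Top of the uphill end of the two retaining lips, on the centre line (92 mm up the slope, 14.5 mm above the floor). The lips are 4 mm thick and reach in from both side walls over the flange, leaving a slot 36 mm wide through which the blank's stub stands up. Downhill of here the blank cannot be lifted out; uphill the channel is open on top.
- keeper_tooth (a point): Underside of the brass keeper tooth, 8 mm along the slope by 9 mm across, in the channel 72 mm up the slope and 25.5 mm to -y of the centre line. It starts 4 to 5 mm above the floor and blocks the flange until raised. It hangs from a level steel strap, 20 mm wide, from the knob post to 21 mm from the centre line; strap top 81 mm above the bench when down. It rises with the knob.
- knob (a joint): Turn of the keeper knob, rad: grows as it turns clockwise seen from above, from 0 (screwed down; it starts at 0 to 0.2) to a stop at 2.0. Left-hand quick thread: clockwise raises knob, strap and tooth together by 4.5 mm per rad. The flange passes under the tooth from about 1.15 rad. It turns with about 0.06 N m of friction and stays where it is left.
- knob_grip (a point): Middle of the knob's grip, on its vertical axis: a black bar 44 mm long (this point's x), 14 mm thick (y), 26 mm tall; this point is 16 mm above the bar's foot and 10 mm below its top. Under it a round collar 36 mm wide. At joint value 0 the bar lies along the chute's x. The point turns and rises with the knob; 103 mm above the bench when screwed down.
- blank: A bright brass turned blank, about 0.36 kg: round flange 60 mm in diameter, 8 mm thick, with a round holding stub 24 mm in diameter rising 46 mm from its middle (54 mm tall in all). Origin at the centre of the flange's underside, z along the stub. This one is jammed in the low end of the chute, flat on the sloping floor, under the lips.
- red_tray: Red open tray, 130 x 130 mm outside, 22 mm high, walls and floor 5 mm thick, fixed to the bench. Origin under its centre, z up, x and y along its sides.
- blue_tray: Blue tray of the same size and shape, fixed; it holds the good blank. It may stand on either side of the red one.
- good_blank: A bright brass turned blank, about 0.36 kg: round flange 60 mm in diameter, 8 mm thick, with a round holding stub 24 mm in diameter rising 46 mm from its middle (54 mm tall in all). Origin at the centre of the flange's underside, z along the stub. This one stands in the blue tray and must be left alone.
- oil_bottle: Small amber bottle with black cap, 44 mm in diameter, 110 mm tall, standing on the bench beyond the trays; leave it alone. Origin under its centre.
- loupe: Black eye loupe, 40 mm wide, 30 mm tall, standing on the bench beyond the trays; leave it alone. Origin under its centre.
- brush: Bench brush lying on the bench beyond the chute, handle along its -x; leave it alone. Origin in its middle, on the bench.
Things that resemble listed ones, but are neither listed nor needed, are in the scene too. Leave any grey look-alike of the blank alone. Of the things that look like the red_tray, the larger one is meant.

How it is judged:
On the way, in this order (a step that is already met when the one before it is completed fails the run):
1. the keeper knob is turned clockwise to at least 1.15 rad while the blank is still under the lips (value of joint knob above 1.15 rad and x of blank in the frame of chute_floor below 0.07 m), for 0.2 s.
2. the blank has been moved up the chute, along the floor, clear of the lips (more than 122 mm up the slope, within 8 mm of the floor) (x of blank in the frame of chute_floor between 0.122 and 0.225 m and z of blank in the frame of chute_floor between -0.003 and 0.008 m and y of blank in the frame of chute_floor between -0.006 and 0.006 m), for 0.1 s.
3. the blank is lifted out, its underside more than 25 mm above the chute floor (z of blank in the frame of chute_floor above 0.025 m), for 0.1 s.
At the end, for the whole second after the job is handed in: The jammed blank stands at rest in the red tray, flange flat on the tray's floor (underside 2 to 8 mm above the bench, within 34 mm of the tray's centre each way), stub up within 0.1 rad; the keeper knob is left loosened, beyond 1.0 rad (x of blank in the frame of red_tray between -0.034 and 0.034 m and y of blank in the frame of red_tray between -0.034 and 0.034 m and z of blank in the frame of red_tray between 0.002 and 0.008 m and angle between blank's own z axis and vertical below 0.1 rad and linear speed of blank below 0.01 m/s and value of joint knob above 1 rad); the robot touches nothing.
It fails at once if the good blank is moved more than 15 mm (distance of good_blank from where it was at the start of the episode above 0.015 m).
It fails at once if the oil bottle, the loupe or the brush is moved more than 20 mm (distance of any of oil_bottle, loupe, brush from where it was at the start of the episode above 0.02 m).
It fails at once if the blank is dropped or thrown into the red tray (moving faster than 0.6 m/s within 40 mm of its floor) (z of blank in the frame of red_tray below 0.045 m and horizontal distance between blank and red_tray below 0.09 m and linear speed of blank above 0.6 m/s).
It fails at once if the blank is tipped over (more than 60 degrees) (angle between blank's own z axis and vertical above 1.05 rad).
It also fails if it takes over 58 s, if anything falls off the work surface, if the arm or the gripper's body presses on something with over 40 N, if the wrist force passes 120 N, or if a joint passes its speed limit or range.

### The arm

A 6-joint arm with a two-finger parallel gripper is mounted at the origin on the work surface. World frame = base frame: x ahead of the robot, y to its left, z up, the work surface at z = 0. Lengths are in m, angles in rad, forces in N, time in s.
With the tool pointing down it reaches from about 0.325 to 0.9 m from the base axis. Payload 6.1 kg.
Tool frame: the origin (TCP) lies between the finger pads; the fingertips stand arm.tip_reach ahead of it and the grasp point (between the pads) lies 6 mm ahead of it (arm.tip_reach is the distance from the TCP to the fingertips, in m); z points along the fingers, y is the direction in which the jaws open and shut (so a half turn about z gives the same grasp; the last joint's range is limited). The gripper opens to 85 mm and grips with 20 to 120 N. Pads are 22 mm wide; open, the fingers measure 114 mm over their backs; the gripper's body (76 mm by 85 mm) begins 54 mm behind the grasp point. The pads swing forward as they close: fully open they stand 13 mm farther back than shut.
Start: joints at [1.108, 0.22, 1.526, -0, 1.395, -0.126], TCP at [0.207, 0.59, 0.256] pointing down, gripper open.
Joint ranges: [-2.98, 2.98], [-0.91, 2.08], [0.09, 2.57], [-1.24, 4.39], [0.2, 2.65], [-2.68, 2.68]. Speed limits (rad/s): [2.57, 2.57, 3.01, 3.14, 3.14, 3.14].

### API

Orientations are given as a unit quaternion [x, y, z, w].
In Python, from plant import sensors, vision, workorder, models, arm gives the robot as it stands.
- The arm moves only by the shell command python3 -m handwheel 'ROWS' [FORCE]. ROWS is JSON, a list of rows, each a list of 5 numbers: the shift along the tool's x, y, z in cm, then the turn about the tool's z in degrees, then the closure in counts, from 0 (fully open) to 255 (shut). A call has 1 to 10 rows; each row is the pose to reach, as a shift and turn from the pose commanded when the call began, along the tool's axes at that moment; what a row does not reach only later rows make up. A row lasts 1/10 s, in which the tool goes at most 50 mm and 8.59 degrees, less where a joint would pass 70% of its speed; a pose out of reach is approached as far as the arm can. A call with a gripper value outside its range is refused whole. The fingers move at their own pace and stop on an object; FORCE is the grip in N (left out, the last holds). Time passes only in rows, so rows that repeat a pose let the fingers close. It gives the time, the measured TCP pose, the force and the opening at its end, in the units of the state.
- sensors.get_obs(): the state, without advancing time (a new reading comes with each control period).
- vision.get_image(name): name is "scene" or "top"; returns a dict with "frame" (480x640x3 uint8, red, green, blue), "z_map" (480x640 float32, m along the optical axis (not along the pixel's ray), 0 where there is no reading), "intrinsics" (3x3 intrinsics, pixels), "R" (3x3) and "t" (3): a world point X has camera coordinates R X + t. Camera axes: x right, y down, z forward; pixel columns grow to the right and rows downward; lengths in m; the calibration is good to about 2 mm. A picture is of the moment at which its call begins.
- workorder.close_job(): hands the job in, once; it reports no verdict.
Trained networks look in a picture, given as the dict that the camera call returned (one of the last four; its "shot" number tells which), for a name from the list of things; names that differ only in an ending like _2 or _b are one class to them, and where a whole thing is asked for, a point or a joint stands for the part that bears it (a point fixed in the world has none). Each returns a list of dicts, best first, with "conf" (0 to 1); they miss things now and then, are a little off and sometimes report something else, mostly with a low value. They report only what shows in the picture. A call takes as long as a camera call. They do not tell look-alikes from the thing itself.
- models.look_for(picture, query): "uv" ([column, row] in pixels, amid what is visible of it).
- models.silhouettes(picture, query): "pixels" (480x640 bool, what is visible of it) and "uv" ([column, row] in pixels, amid what is visible of it).
- models.spot_point(picture, query): "uv" ([column, row] in pixels: a listed point, or the origin of a listed thing).
The state is a dict: "time_s": time; "qpos": joint angles; "joint_vel": joint speeds; "tau": joint torques, N m; "ee_pos": TCP position; "orientation": TCP orientation; "force": force on the tool from outside, world axes, zero at the start; "wrist_torque": the same for the moment, N m; "finger_gap": finger opening in m.
Only numpy, scipy, OpenCV 4.12 (cv2) and the standard library are available. Lean on these libraries where they do the work, as an engineer would, in place of code of your own. Each camera call takes 0.05 s, during which the arm holds its last target.

## Working session

There is one attempt and no reset: what is moved stays moved. The work goes in short steps, Python scripts to look and compute and a shell command to move; the robot and the scene stay as the last step left them, time stands still between calls to the robot, and variables do not carry over. Pictures are saved under pics/ and viewed, and the job is handed in when it is done.

```bash
ls; mkdir -p pics
cat > h.py <<'E'
import numpy as np, cv2
from plant import sensors, vision, workorder, models, arm
def unproj(p,uv,d=None):
    K=p["intrinsics"];u,v=uv
    if d is None:
        d=p["z_map"][int(round(v)),int(round(u))]
    c=np.array([(u-K[0,2])/K[0,0]*d,(v-K[1,2])/K[1,1]*d,d])
    return p["R"].T@(c-p["t"])
def proj(p,X):
    c=p["R"]@np.asarray(X)+p["t"];q=p["intrinsics"]@c;return q[:2]/q[2]
def cloud(p):
    K=p["intrinsics"];z=p["z_map"];v,u=np.mgrid[:480,:640]
    c=np.stack([(u-K[0,2])/K[0,0]*z,(v-K[1,2])/K[1,1]*z,z],-1)
    W=(c-p["t"])@p["R"]; W[z==0]=np.nan
    return W
def onplane(p,uv,h):
    K=p["intrinsics"];r=p["R"].T@np.array([(uv[0]-K[0,2])/K[0,0],(uv[1]-K[1,2])/K[1,1],1]);o=-p["R"].T@p["t"]
    return o+r*(h-o[2])/r[2]
def save(p,n): cv2.imwrite("pics/"+n,cv2.cvtColor(p["frame"],cv2.COLOR_RGB2BGR))
E
python3 - <<'E'
from h import *
print(sensors.get_obs(),arm.tip_reach)
for n in("scene","top"):
    p=vision.get_image(n);save(p,n+"0.png")
    print(n,-p["R"].T@p["t"],p["intrinsics"][0,0])
    for q in["chute","blank","red_tray","blue_tray","knob","oil_bottle","loupe","brush"]:
        for r in models.silhouettes(p,q)[:4]:
            print(q,round(r["conf"],2),np.round(r["uv"]),r["pixels"].sum(),np.round(np.nanmean(cloud(p)[r["pixels"]],0),3))
    for q in["chute_floor","lip_end","keeper_tooth","knob_grip","blank","red_tray","chute"]:
        for r in models.spot_point(p,q)[:3]:
            print("pt",q,round(r["conf"],2),np.round(r["uv"],1),np.round(unproj(p,r["uv"]),3))
E
```

```text
pics
{'time_s': 0.0, 'qpos': array([ 1.10789361e+00,  2.21214830e-01,  1.52759253e+00,  4.80417282e-06,
        1.39466683e+00, -1.26090089e-01]), 'joint_vel': array([-0.00123803,  0.00116061,  0.00119536,  0.0019013 , -0.00142422,
       -0.00123003]), 'tau': array([-1.65757715e-04, -4.96904790e+01, -3.89401460e+01, -3.54127326e-05,
        1.09249132e-02, -1.27465253e-05]), 'ee_pos': array([0.20630502, 0.58940006, 0.255216  ]), 'orientation': array([ 1.67611763e-01,  9.85852632e-01, -8.99581335e-04, -2.75328500e-04]), 'force': array([ 0.68014576, -0.48305162, -0.08776449]), 'wrist_torque': array([-0.03083216, -0.01639213,  0.02389869]), 'finger_gap': 0.085230327587194} 0.025
scene [ 1.25413044 -0.22256586  0.60058692] 502.53487563050686
chute 0.66 [410. 239.] 6152 [0.529 0.186 0.049]
blank 0.88 [453. 292.] 768 [0.655 0.227 0.019]
blank 0.69 [445. 224.] 375 [0.535 0.26  0.076]
blank 0.41 [234. 268.] 3576 [ 0.484 -0.149  0.008]
red_tray 0.68 [233. 267.] 3422 [ 0.483 -0.149  0.008]
red_tray 0.65 [213. 221.] 1124 [ 0.308 -0.169  0.005]
blue_tray 0.56 [150. 281.] 2977 [ 0.463 -0.311  0.
[... 1250 characters left out ...]
 0.67 [430. 188.] 171 [ 0.663 -0.287  0.03 ]
loupe 0.16 [438. 275.] 503 [ 0.46  -0.312  0.023]
brush 0.72 [220. 249.] 4206 [0.517 0.183 0.063]
brush 0.66 [216. 140.] 1194 [0.777 0.209 0.016]
pt chute_floor 0.82 [176.3 241.6] [0.529 0.274 0.1  ]
pt lip_end 0.94 [208.6 246.1] [0.523 0.215 0.058]
pt keeper_tooth 0.95 [202.8 256.8] [0.498 0.221 0.08 ]
pt knob_grip 0.74 [195.6 273.5] [0.461 0.228 0.113]
pt blank 0.97 [188.7 241.6] [0.531 0.256 0.072]
pt blank 0.8 [206.9 197.9] [0.637 0.228 0.03 ]
pt red_tray 0.66 [368.4 267.8] [ 0.478 -0.151  0.004]
pt red_tray 0.61 [376.7 342.7] [ 0.304 -0.169  0.002]
pt chute 0.85 [221.8 245.2] [0.525 0.184 0.062]
pt chute 0.49 [209.1 244.8] [0.525 0.213 0.06 ]
```

Run:
```python
import cv2
a=cv2.imread("pics/top0.png");cv2.imwrite("pics/topc.png",cv2.resize(a[90:370,120:500],(760,560),interpolation=cv2.INTER_CUBIC))
cv2.imwrite("pics/topd.png",cv2.resize(a[190:310,150:310],(800,600),interpolation=cv2.INTER_CUBIC))
a=cv2.imread("pics/scene0.png");cv2.imwrite("pics/scd.png",cv2.resize(a[170:320,320:520],(800,600),interpolation=cv2.INTER_CUBIC))
```

```text
(no output)
```

View pics/scene0.png

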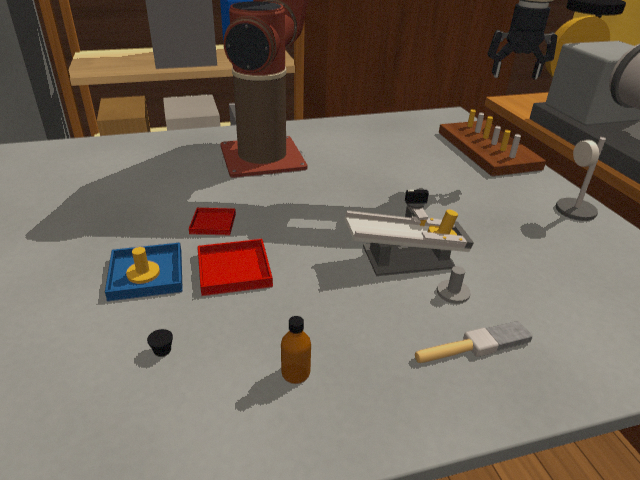

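View pics/topc.png

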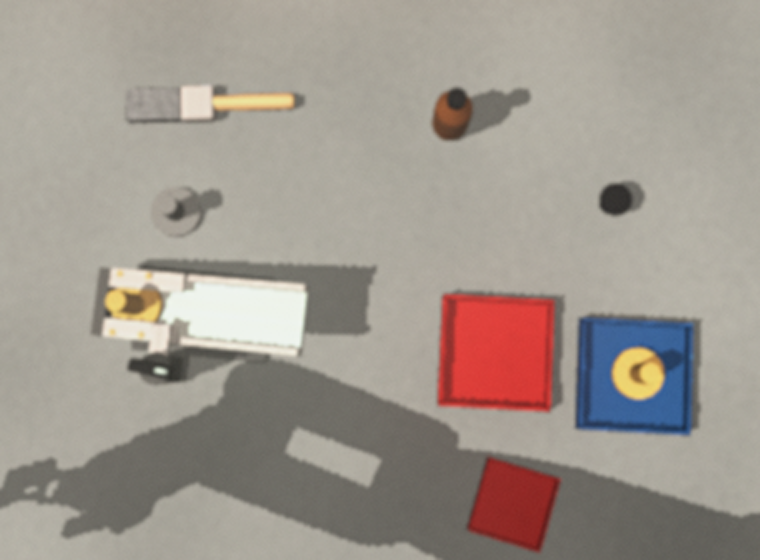

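View pics/topd.png

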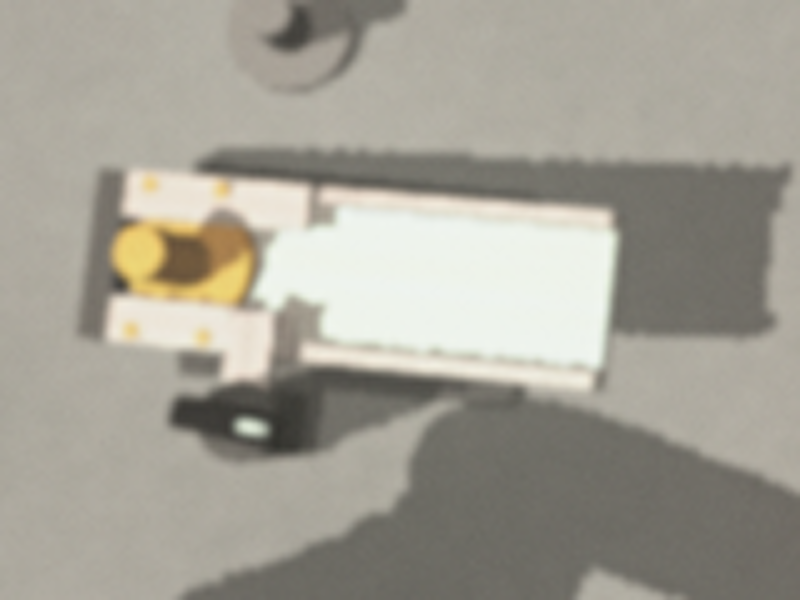

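View pics/scd.png

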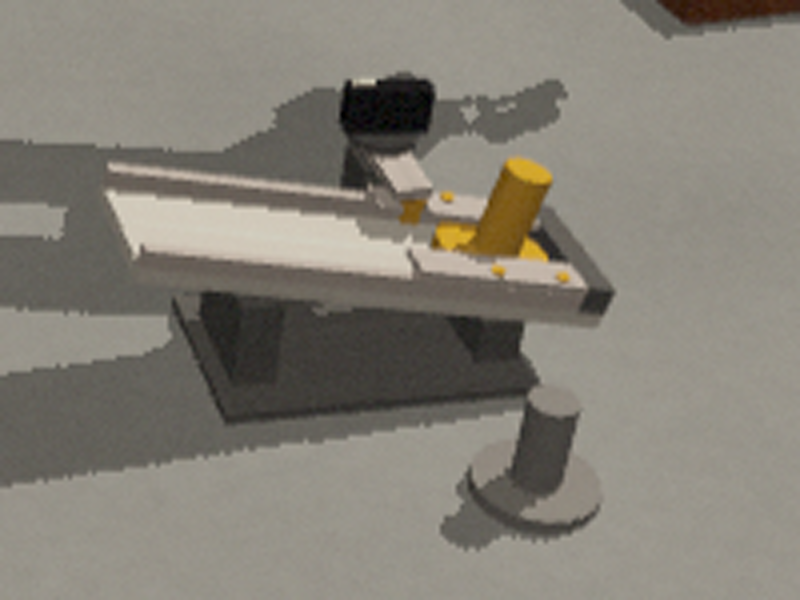

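Top image: chute low end with the brass blank at about (185,240), high end to the right at (272,250), black knob at (197,273). The scene image shows the large red tray at (234,267), the small red one at (213,221), the blue tray with the good blank at (145,270) and the grey look-alike at (455,290). Next I'll fit the chute pose.

```bash
cat > fit.py <<'E'
from h import *
from scipy.optimize import least_squares
P={n:vision.get_image(n) for n in("top","scene")}
c,s=np.cos(np.radians(12)),np.sin(np.radians(12))
O=np.array([-.121*c,0,.038])
def fl(x,y,z): return O+np.array([c*x-s*z,y,s*x+c*z])
M={"chute_floor":fl(0,0,0),"lip_end":fl(.092,0,.0145),"keeper_tooth":fl(.072,-.0255,.0045),"knob_grip":np.array([fl(.072,0,0)[0],-.068,.1034]),"chute":np.zeros(3)}
obs=[]
for n,p in P.items():
    for q,X in M.items():
        r=models.spot_point(p,q)
        if r: obs.append((n,q,X,r[0]["uv"],r[0]["conf"]))
def W(th,X):
    a=th[2];return np.array([th[0]+np.cos(a)*X[0]-np.sin(a)*X[1],th[1]+np.sin(a)*X[0]+np.cos(a)*X[1],X[2]])
def res(th): return np.concatenate([(proj(P[n],W(th,X))-uv) for n,q,X,uv,cf in obs])
r=least_squares(res,[.52,.18,-1.6],loss="soft_l1",x_scale=[.01,.01,.1])
print(r.x)
for o,e in zip(obs,res(r.x).reshape(-1,2)): print(o[0],o[1],np.round(e,1),round(o[4],2))
# depth: floor plane and rectangle
p=P["top"];C=cloud(p).reshape(-1,3)
for n in P:
    C=cloud(P[n]).reshape(-1,3);a=r.x[2]
    d=C-[r.x[0],r.x[1],0];x=np.cos(a)*d[:,0]+np.sin(a)*d[:,1];y=-np.sin(a)*d[:,0]+np.cos(a)*d[:,1];z=d[:,2]
    xf=c*(x-O[0])+s*(z-O[2]);zf=-s*(x-O[0])+c*(z-O[2]);
    m=(xf>.12)&(xf<.215)&(abs(y)<.02)&(abs(zf)<.02);print(n,"floor zf",m.sum(),np.median(zf[m]),np.polyfit(xf[m],zf[m],1)[0])
    m=(xf>.11)&(xf<.23)&(abs(y)<.05)&(abs(zf-.010)<.005)
    for sg in(1,-1):
        k=m&(y*sg>.025); print(" wall",sg,k.sum(),np.round(np.percentile(y[k],[3,50,97]),4),"slope",np.polyfit(xf[k],y[k],1)[0],"zf",np.median(zf[k]))
    k=(abs(y)<.03)&(xf>.15)&(xf<.27)&(abs(zf)<.006);print(" xmax",np.nanpercentile(xf[k],[99,100]))
    k=(abs(y)<.06)&(xf>-.05)&(xf<.27)&(zf<.02)&(zf>.0)&(z>.04)&(y>-.045);print(" xmin",np.nanpercentile(xf[k],[0,1]))
np.save("th.npy",r.x)
E
python3 fit.py
```

```text
[ 0.52711178  0.18095177 -1.59680144]
top chute_floor [1.3 2.9] 0.71
top lip_end [ 1.1 -1.7] 0.81
top keeper_tooth [-1.4 -1.4] 0.83
top knob_grip [2.1 1. ] 0.6
top chute [7.7 0.1] 0.93
scene chute_floor [ 2.6 -0.8] 0.89
scene lip_end [7.  1.9] 0.81
scene keeper_tooth [ 0.4 -1.6] 0.82
scene knob_grip [ 2.5 -1.4] 0.9
scene chute [-7.8 -1. ] 0.76
top floor zf 728 0.0008601268983898652 0.0003062686074978424
 wall 1 157 [0.026  0.0301 0.035 ] slope -0.05227365746811391 zf 0.01051853917318564
 wall -1 167 [-0.0464 -0.0403 -0.034 ] slope -0.07143108796478931 zf 0.011448140784930574
 xmax [0.23576793 0.23715705]
 xmin [-0.00936961 -0.00491199]
scene floor zf 366 0.0004266674220290319 0.0003030814520389878
 wall 1 233 [0.0262 0.031  0.0367] slope -0.05730724915697483 zf 0.008855913262131726
 wall -1 254 [-0.0466 -0.0394 -0.0341] slope -0.06447566312286601 zf 0.00960938014364965
 xmax [0.23683899 0.23740342]
 xmin [-0.00897246 -0.00441017]
```

```bash
sed -i 's/^O=.*/O=np.array([-.109*c,0,.0633-.109*s])/' fit.py
cat >> fit.py <<'E'
# refine yaw & lateral & x with depth
from scipy.spatial import cKDTree
Cs=np.vstack([cloud(P[n]).reshape(-1,3) for n in P]);Cs=Cs[np.isfinite(Cs[:,0])]
th=r.x.copy()
def loc(th,C):
    a=th[2];d=C-[th[0],th[1],0];x=np.cos(a)*d[:,0]+np.sin(a)*d[:,1];y=-np.sin(a)*d[:,0]+np.cos(a)*d[:,1];z=d[:,2]
    return c*(x-O[0])+s*(z-O[2]),y,-s*(x-O[0])+c*(z-O[2])
for it in range(6):
    xf,y,zf=loc(th,Cs)
    m=(xf>.11)&(xf<.225)&(abs(y)<.05)&(abs(zf-.010)<.004)&(abs(y)>.024)
    sl=[];md=[]
    for sg in(1,-1):
        k=m&(y*sg>0);pf=np.polyfit(xf[k]-.109,y[k],1);sl.append(pf[0]);md.append(pf[1])
    k=(abs(y)<.025)&(xf>.15)&(xf<.27)&(abs(zf)<.006);xm=np.percentile(xf[k],99.5)
    dx=xm-.230;dy=np.mean(md);a=th[2]
    th[2]+=np.mean(sl)
    a=th[2];th[:2]+=dy*np.array([-np.sin(a),np.cos(a)])+dx*c*np.array([np.cos(a),np.sin(a)])
xf,y,zf=loc(th,Cs);k=(abs(y)<.03)&(xf>-.05)&(xf<.27)&(zf<.02)&(zf>-.0)
print("refined",th,md,sl,"xmin",np.percentile(xf[k],.5))
for o,e in zip(obs,res(th).reshape(-1,2)): print(o[0],o[1],np.round(e,1))
np.save("th.npy",th)
print("chute_floor W",W(th,fl(0,0,0)),"knob axis",W(th,M["knob_grip"]))
# blank: stub points
for n in P:
    for b in models.silhouettes(P[n],"blank"):
        X=cloud(P[n])[b["pixels"]];X=X[np.isfinite(X[:,0])];q=loc(th,X)
        g=(q[2]>.045)&(q[2]<.06);print(n,np.round(b["uv"]),g.sum(), "top mean", [np.round(np.mean(v[g]),4) for v in q],[np.round(np.percentile(v,[1,99]),4) for v in q])
# knob
for n in P:
    X=Cs;xf,y,zf=loc(th,cloud(P[n]).reshape(-1,3));F=cloud(P[n]).reshape(-1,3)
    kx=W(th,M["knob_grip"]);k=(np.hypot(F[:,0]-kx[0],F[:,1]-kx[1])<.04)&(F[:,2]>.095)&(F[:,2]<.125)
    G=F[k];print(n,"knob",k.sum(),np.round(G.mean(0),4),np.round(np.percentile(G,[2,98],axis=0),4))
    if n=="top":
        t=G[G[:,2]>.108];rc=cv2.minAreaRect((t[:,:2]*1000).astype(np.float32));print(rc)
# overlay
for n in P:
    im=cv2.cvtColor(P[n]["frame"],cv2.COLOR_RGB2BGR)
    im=cv2.resize(im,None,fx=4,fy=4,interpolation=cv2.INTER_CUBIC)
    L=[[fl(x,y,z) for x,y in((-.012,-.0385),(.23,-.0385),(.23,.0385),(-.012,.0385))] for z in(.010,)]+[[fl(.003,-.018,.0145),fl(.092,-.018,.0145),fl(.092,.018,.0145),fl(.003,.018,.0145)]]
    for l in L: cv2.polylines(im,[np.int32([(proj(P[n],W(th,X))+.5)*4 for X in l])],True,(255,0,0),1)
    for X in M.values(): cv2.circle(im,tuple(np.int32((proj(P[n],W(th,X))+.5)*4)),4,(0,0,255),1)
    u,v=proj(P[n],W(th,fl(.1,0,0)));u=int(u*4);v=int(v*4)
    cv2.imwrite(f"pics/ov_{n}.png",im[v-270:v+230,u-350:u+350])
E
python3 fit.py
```

```text
[ 0.5251091   0.19159041 -1.61980855]
top chute_floor [0.5 0.5] 0.79
top lip_end [-2.4 -4. ] 0.96
top keeper_tooth [-0.8 -1.8] 0.87
top knob_grip [1.8 2. ] 0.63
top chute [5.7 0.7] 0.98
scene chute_floor [ 0.6 -1.8] 0.93
scene lip_end [-0.9 -1.4] 0.55
scene keeper_tooth [ 1.5 -0.4] 0.84
scene knob_grip [2.4 3.6] 0.6
scene chute [-2.1  0.9] 0.87
top floor zf 735 -0.0015650118168941268 -0.00296097847205164
 wall 1 167 [0.0281 0.033  0.0377] slope -0.04313111748713955 zf 0.00836011640739933
 wall -1 168 [-0.0415 -0.0369 -0.0319] slope -0.04669754464022947 zf 0.008482372233027854
 xmax [0.23363518 0.23504287]
 xmin [-0.01045508 -0.0074639 ]
scene floor zf 380 -0.001930156890770248 -0.0014824790588578093
 wall 1 183 [0.027  0.0333 0.0389] slope -0.039908166842965116 zf 0.007300122096770292
 wall -1 180 [-0.0431 -0.0362 -0.0313] slope -0.04270872879431462 zf 0.00784776385455764
 xmax [0.23437056 0.23496815]
 xmin [-0.00980047 -0.00735316]
refined [ 0.52561391  0.1879279  -1.66497819] [np.float64(0.03487646155550165), np.float64(-0.03487646136212619)] [np.float64(0.0002367550587820041), np.
[... 704 characters left out ...]
  0.018 ]), array([0.0013, 0.0558])]
scene [448. 224.] 90 top mean [np.float64(0.0369), np.float64(0.0029), np.float64(0.0507)] [array([0.0025, 0.0638]), array([-0.029 ,  0.0121]), array([0.0014, 0.0539])]
scene [454. 290.] 0 top mean [np.float64(nan), np.float64(nan), np.float64(nan)] [array([0.0176, 0.0715]), array([0.0874, 0.147 ]), array([-0.0543,  0.0036])]
top knob 153 [0.4613 0.2285 0.1122] [[0.4516 0.2092 0.0994]
 [0.4702 0.2508 0.117 ]]
((461.2425231933594, 230.08033752441406), (42.59247970581055, 13.926921844482422), 79.1715316772461)
scene knob 239 [0.4648 0.2281 0.1062] [[0.4523 0.2081 0.0953]
 [0.4716 0.2502 0.1143]]
  return _methods._mean(a, axis=axis, dtype=dtype,
  ret = ret.dtype.type(ret / rcount)
```

View pics/ov_top.png

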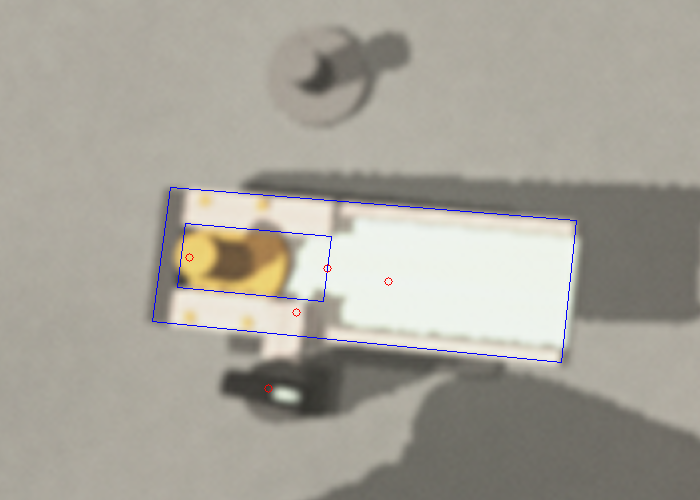

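View pics/ov_scene.png

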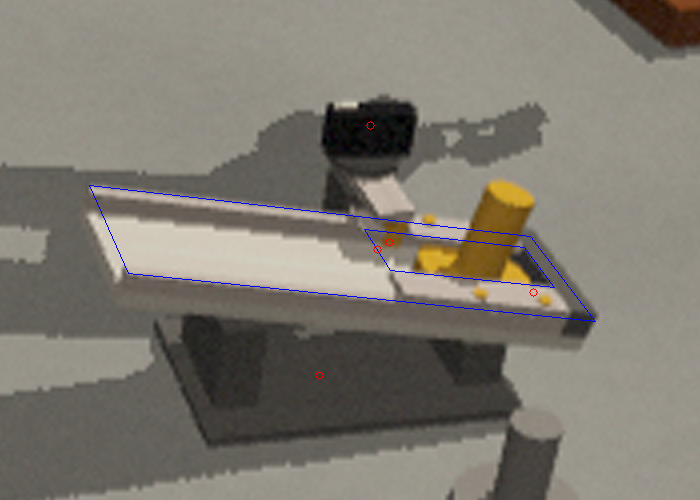

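The fit agrees with the images. The knob bar lies about 5° clockwise of the chute axis, so the joint reads about 0.09 rad, and the stub is at x ≈ 36 mm. Next I'll work out the trays and the first move.

```bash
cat > geo.py <<'E'
from h import *
import sys
th=np.load("th.npy");c,s=np.cos(np.radians(12)),np.sin(np.radians(12));O=np.array([-.109*c,0,.0633-.109*s])
def fl(x,y,z): return O+np.array([c*x-s*z,y,s*x+c*z])
def W(X):
    a=th[2];return np.array([th[0]+np.cos(a)*X[0]-np.sin(a)*X[1],th[1]+np.sin(a)*X[0]+np.cos(a)*X[1],X[2]])
def loc(C):
    a=th[2];d=C-[th[0],th[1],0];x=np.cos(a)*d[...,0]+np.sin(a)*d[...,1];y=-np.sin(a)*d[...,0]+np.cos(a)*d[...,1];z=d[...,2]
    return np.stack([c*(x-O[0])+s*(z-O[2]),y,-s*(x-O[0])+c*(z-O[2])],-1)
from scipy.spatial.transform import Rotation as Ro
def shift(target,yaw_y=None,o=None):
    """target TCP, tool y world angle deg -> cm shift, turn deg"""
    o=o or sensors.get_obs();R=Ro.from_quat(o["orientation"]).as_matrix()
    d=R.T@(np.asarray(target)-o["ee_pos"])*100
    ay=np.degrees(np.arctan2(R[1,1],R[0,1]));t=None
    if yaw_y is not None: t=-((yaw_y-ay+180)%360-180)
    print("TCP",np.round(o["ee_pos"],4),"tool y deg",round(ay,2),"shift cm",np.round(d,2),"turn",t,"F",np.round(o["force"],1),"gap",round(o["finger_gap"],4),"t",o["time_s"])
    return d,t
E
python3 - <<'E'
from geo import *
print("chute x deg",np.degrees(th[2]))
shift([.4612,.2302,.160],-10.8)
for n in("top","scene"):
    p=vision.get_image(n);C=cloud(p)
    for q in("red_tray","blue_tray"):
        for r in models.silhouettes(p,q)[:2]:
            X=C[r["pixels"]];X=X[np.isfinite(X[:,0])];X=X[X[:,2]>.015]
            if len(X)>20:
                rc=cv2.minAreaRect((X[:,:2]*1000).astype(np.float32));print(n,q,np.round(r["uv"]),rc)
E
```

```text
chute x deg -95.39622312650779
TCP [0.2065 0.5899 0.2563] tool y deg 70.7 shift cm [-35.92 -25.53   9.63] turn 81.50332362637072 F [-0.2 -0.7  1.1] gap 0.0854 t 2.9
top red_tray [376. 342.] ((309.20928955078125, -168.86968994140625), (86.28208923339844, 86.59603881835938), 73.79720306396484)
top red_tray [370. 266.] ((483.40972900390625, -148.346923828125), (130.11627197265625, 130.23263549804688), 87.67391204833984)
top blue_tray [194. 272.] ((460.5462646484375, 229.70828247070312), (39.618186950683594, 33.45280838012695), 45.120582580566406)
top blue_tray [429. 284.] ((457.4425048828125, -310.3831787109375), (131.5931396484375, 129.98985290527344), 87.41315460205078)
scene red_tray [233. 268.] ((482.8903503417969, -148.3318634033203), (129.61940002441406, 135.19190979003906), 86.87662506103516)
scene blue_tray [146. 280.] ((457.4886779785156, -310.2950439453125), (129.9447479248047, 134.06922912597656), 87.36115264892578)
```

Two red trays show: (370,266) at 130 mm and (376,342) at 86 mm. The 130 mm one is the one meant, and its centre is (0.483,-0.148). Moving above the knob now.

```bash
python3 -m handwheel '[[-3.6,-2.55,0,8.1,0],[-7.2,-5.1,0,16.3,0],[-10.8,-7.65,0,24.4,0],[-14.4,-10.2,0,32.6,0],[-18,-12.75,0,40.7,0],[-21.6,-15.3,0,48.9,0],[-25.2,-17.9,2,57,0],[-28.8,-20.4,4,65.2,0],[-32.4,-23,6,73.4,0],[-35.9,-25.5,8,81.5,0]]' 40
python3 -m handwheel '[[0,0,0,0,0],[0,0,0,0,0],[0,0,0,0,0]]'
python3 - <<'E'
from geo import *
shift([.4612,.2302,.1170],-10.8)
p=vision.get_image("top");save(p,"t1.png");p=vision.get_image("scene");save(p,"s1.png")
a=cv2.imread("pics/s1.png");cv2.imwrite("pics/s1c.png",cv2.resize(a[110:290,320:540],(800,655)[:2] if 0 else (733,600),interpolation=cv2.INTER_CUBIC))
E
```

```text
time_s: 4.2
ee_pos: [0.4621, 0.229, 0.176]
orientation: [0.772, 0.635, 0.001, 0.0]
force: [0.9, -0.8, -0.4]
finger_gap: 0.0856
time_s: 4.5
ee_pos: [0.4611, 0.2313, 0.1769]
orientation: [0.77, 0.638, 0.0, -0.0]
force: [0.7, 0.2, 0.3]
finger_gap: 0.0855
TCP [0.4611 0.2313 0.1769] tool y deg -10.71 shift cm [-0.11  0.03  5.99] turn 0.09062208704190766 F [0.7 0.2 0.3] gap 0.0855 t 4.5
```

View pics/s1c.png

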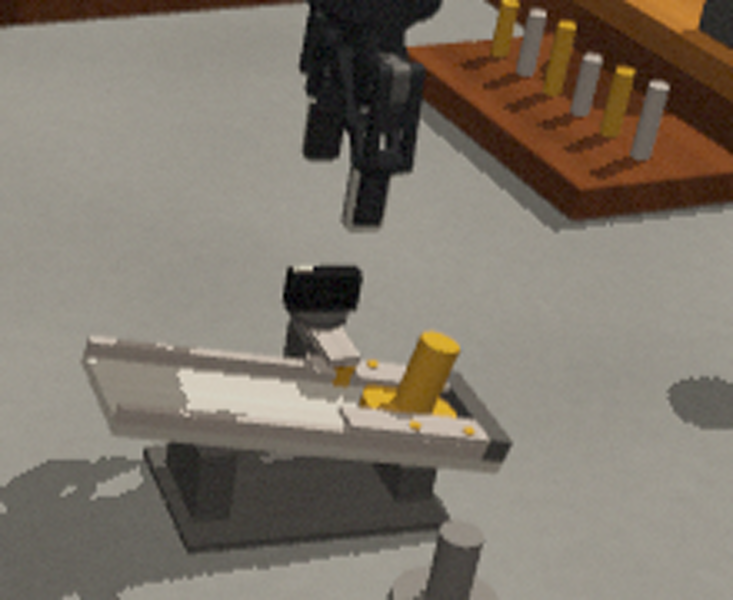

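The gripper stands above the knob with its jaws across the bar. The scene crop shows the knob at about (322,288) and the near finger above it at (368,195). Descending and gripping.

```bash
python3 -m handwheel '[[-0.1,0,2,0,0],[-0.1,0,4,0,0],[-0.1,0,5.5,0,0],[-0.1,0,6,0,0],[-0.1,0,6,0,0]]' 50
python3 -m handwheel '[[0,0,0,0,255],[0,0,0,0,255],[0,0,0,0,255],[0,0,0,0,255],[0,0,0,0,255],[0,0,0,0,255],[0,0,0,0,255],[0,0,0,0,255]]' 50
python3 - <<'E'
from geo import *
shift([.4612,.2302,.1170],-10.8);print(sensors.get_obs()["wrist_torque"])
p=vision.get_image("scene");save(p,"s2.png")
a=cv2.imread("pics/s2.png");cv2.imwrite("pics/s2c.png",cv2.resize(a[130:290,340:520],(675,600),interpolation=cv2.INTER_CUBIC))
E
```

```text
time_s: 5.1
ee_pos: [0.4602, 0.2303, 0.1161]
orientation: [0.77, 0.638, -0.0, -0.0]
force: [-0.0, -0.2, 0.6]
finger_gap: 0.0858
time_s: 5.9
ee_pos: [0.4598, 0.2298, 0.1168]
orientation: [0.77, 0.638, -0.001, -0.001]
force: [-6.4, -0.7, 7.2]
finger_gap: 0.0129
TCP [0.4598 0.2298 0.1168] tool y deg -10.79 shift cm [ 0.07  0.13 -0.02] turn 0.012583297991568543 F [-6.4 -0.7  7.2] gap 0.0129 t 5.9
[0.02484578 1.06946004 0.03841554]
```

View pics/s2c.png

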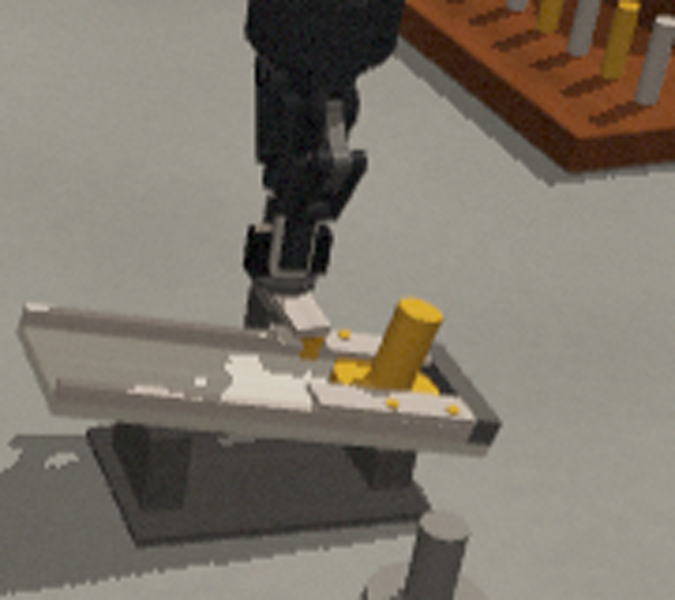

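The pads are closed on the bar (gap 12.9 mm). Turning clockwise about 85° while rising with the thread.

```bash
python3 -m handwheel '[[0,0.05,-0.1,4,255],[0,0.1,-0.16,12,255],[0,0.1,-0.24,20,255],[0,0.1,-0.32,28.5,255],[0,0.1,-0.38,37,255],[0,0.1,-0.46,45.5,255],[0,0.1,-0.53,54,255],[0,0.1,-0.6,62.5,255],[0,0.1,-0.66,71,255],[0,0.1,-0.73,79,255]]' 50
python3 -m handwheel '[[0,0,-0.05,6,255],[0,0,-0.05,6,255],[0,0,-0.05,6,255],[0,0,-0.05,6,255]]'
python3 - <<'E'
from geo import *
shift([.4612,.2302,.1170],-10.8);print(sensors.get_obs()["wrist_torque"])
p=vision.get_image("scene");save(p,"s3.png")
a=cv2.imread("pics/s3.png");cv2.imwrite("pics/s3c.png",cv2.resize(a[130:290,340:520],(675,600),interpolation=cv2.INTER_CUBIC))
E
```

```text
time_s: 6.95
ee_pos: [0.4588, 0.2309, 0.1231]
orientation: [1.0, -0.001, -0.003, -0.001]
force: [-10.9, 8.4, 5.5]
finger_gap: 0.0132
time_s: 7.35
ee_pos: [0.4588, 0.231, 0.1235]
orientation: [0.999, -0.051, -0.003, -0.001]
force: [-10.8, 7.7, 5.4]
finger_gap: 0.0125
TCP [0.4588 0.231  0.1235] tool y deg -95.79 shift cm [0.25 0.06 0.65] turn -84.99476587247773 F [-10.8   7.7   5.4] gap 0.0125 t 7.35
[ 1.10094695  1.79691826 -0.05735748]
```

View pics/s3c.png

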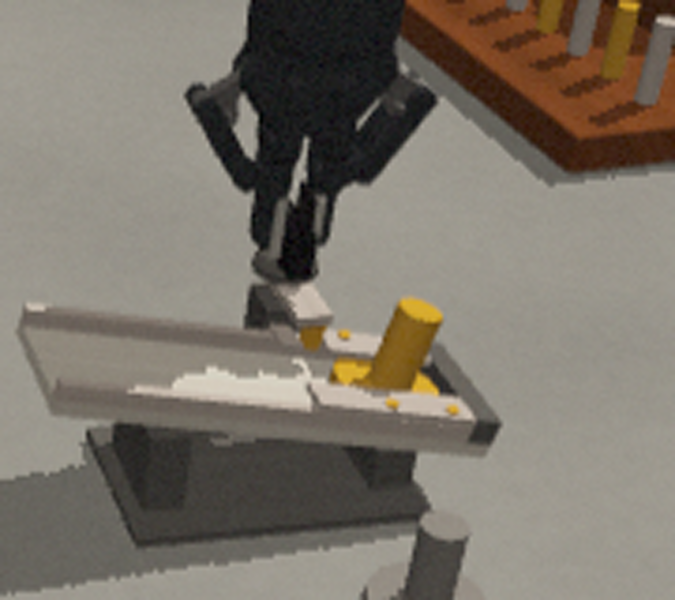

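The knob has turned about 85° and the tooth is visibly higher, at (312,337) in the crop. Releasing it and rising.

```bash
python3 -m handwheel '[[0,0,0,0,0],[0,0,0,0,0],[0,0,0,0,0],[0,0,0,0,0],[0,0,-1,0,0],[0,0,-4,0,0],[0,0,-8,0,0],[0,0,-8,0,0]]'
python3 - <<'E'
from geo import *
P={n:vision.get_image(n) for n in("top","scene")}
for n,p in P.items():
    save(p,n+"4.png");C=cloud(p).reshape(-1,3);L=loc(C)
    d=C-[.4612,.2302,0];rr=np.hypot(d[:,0],d[:,1])
    k=(rr<.035)&(C[:,2]>.1)&(C[:,2]<.13);t=C[k]
    print(n,"knob z",np.percentile(t[:,2],[5,50,95]),cv2.minAreaRect((t[t[:,2]>.114][:,:2]*1000).astype(np.float32)))
    hx=th[2];dx=np.cos(hx)*(C[:,0]-.4612)+np.sin(hx)*(C[:,1]-.2302);dy=-np.sin(hx)*(C[:,0]-.4612)+np.cos(hx)*(C[:,1]-.2302)
    k=(abs(dx)<.008)&(dy>.028)&(dy<.045)&(C[:,2]>.07)&(C[:,2]<.1);print("strap z",k.sum(),np.nanpercentile(C[k][:,2],[10,50,90]))
    for r in models.silhouettes(p,"blank"):
        X=L[r["pixels"].ravel()];g=(X[:,2]>.049)&(X[:,2]<.058);print("blank",r["uv"],g.sum(),X[g].mean(0))
    a=cv2.imread("pics/"+n+"4.png");u,v=np.int32(proj(p,[.49,.22,.08]));cv2.imwrite(f"pics/{n}4c.png",cv2.resize(a[v-60:v+60,u-70:u+70],(700,600),interpolation=cv2.INTER_CUBIC))
E
```

```text
time_s: 8.2
ee_pos: [0.4656, 0.2305, 0.2111]
orientation: [0.999, -0.051, 0.005, -0.002]
force: [1.3, 0.7, 1.1]
finger_gap: 0.0851
top knob z [0.10290689 0.11575659 0.12118589] ((442.1884765625, 232.2322540283203), (3.8399100303649902, 14.804108619689941), 8.975385665893555)
strap z 59 [0.08601649 0.08747132 0.09072408]
blank [190.6, 239.2] 91 [3.53448653e-02 3.95327279e-05 5.32529177e-02]
blank [208.2, 194.9] 0 [nan nan nan]
scene knob z [0.10138381 0.11493378 0.1203114 ] ((462.2721252441406, 229.52972412109375), (14.713781356811523, 46.11915969848633), 85.00525665283203)
strap z 54 [0.07097156 0.08646638 0.08819504]
blank [448.9, 223.1] 67 [0.03624264 0.00142434 0.05216062]
blank [452.9, 291.7] 0 [nan nan nan]<stdin>:11: RuntimeWarning: Mean of empty slice.
  ret = um.true_divide(
```

View pics/scene4c.png

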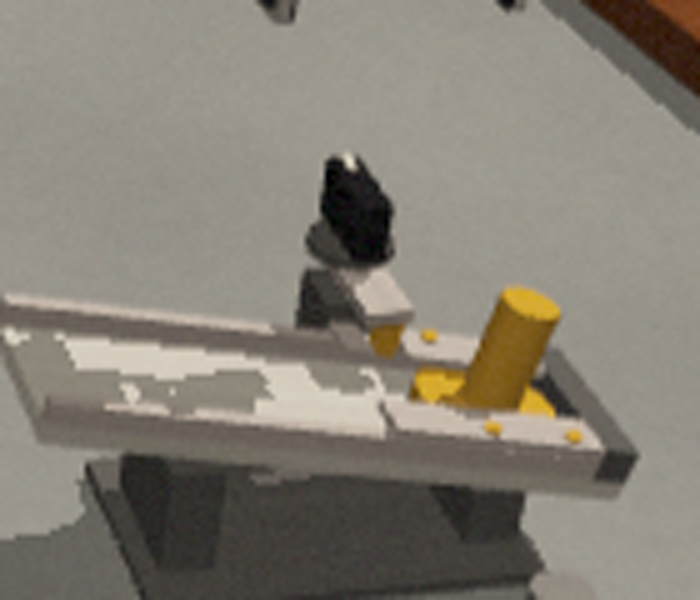

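View pics/top4c.png

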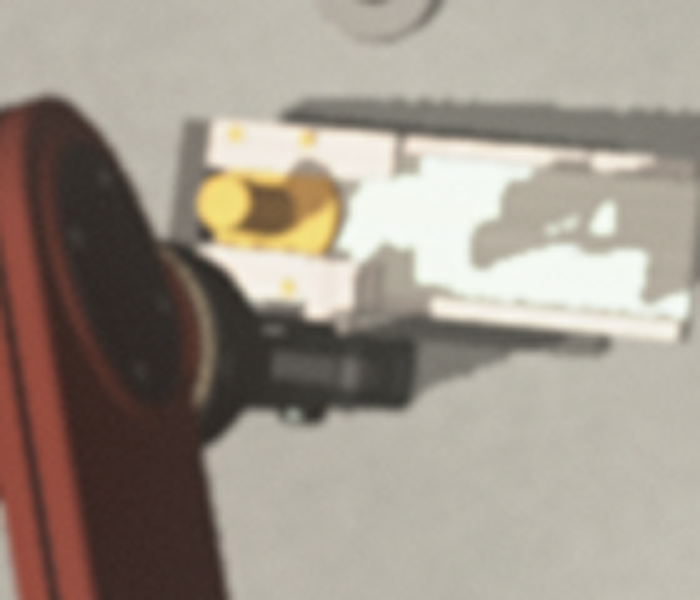

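The knob bar now lies across the chute, a turn of about 1.56 rad, and the strap top has risen from 81 to about 87 mm. The blank is still at x ≈ 36 mm. Next is the stub grasp with the jaws across the channel.

Run:
```python
from geo import *
for xb in(.0358,.14): print(xb,W(fl(xb,.0005,.046)),W(fl(xb,.0005,.054)))
t=W(fl(.0358,.0005,.046));t[2]=.170
shift(t,th[2]*180/np.pi+90)
```

```text
0.0358 [0.53374461 0.26868552 0.09307565] [0.53390103 0.27034144 0.10090083]
0.14 [0.5241595  0.16721424 0.11474005] [0.52431592 0.16887016 0.12256523]
TCP [0.4614 0.2292 0.2036] tool y deg -95.8 shift cm [ 6.8  -4.67  3.35] turn -90.4086561574997 F [-0.5  0.  -0.4] gap 0.0857 t 8.4
```

```bash
python3 -m handwheel '[[0.7,-0.5,0,-8.5,0],[1.4,-0.9,0,-17,0],[2.1,-1.4,0,-25.5,0],[2.8,-1.9,0,-34,0],[3.5,-2.4,0,-42.5,0],[4.2,-2.9,0,-51,0],[4.9,-3.4,0,-59.5,0],[5.6,-3.9,1,-68,0],[6.3,-4.3,2,-76.5,0],[6.8,-4.7,3.3,-85,0]]' 30
python3 -m handwheel '[[0,0,0,-5.4,0],[0,0,0,-5.4,0],[0,0,0,-5.4,0]]'
python3 - <<'E'
from geo import *
t=W(fl(.0358,.0005,.046));t[2]=.110
shift(t,th[2]*180/np.pi+90)
E
```

```text
time_s: 9.4
ee_pos: [0.534, 0.2691, 0.1693]
orientation: [0.769, 0.64, -0.001, -0.0]
force: [0.4, 0.1, -0.4]
finger_gap: 0.085
time_s: 9.7
ee_pos: [0.5337, 0.2691, 0.17]
orientation: [0.741, 0.672, -0.001, -0.0]
force: [0.6, 0.5, 0.7]
finger_gap: 0.0854
TCP [0.5337 0.2691 0.17  ] tool y deg -5.55 shift cm [-0.03  0.02  6.  ] turn -0.15329729545936743 F [0.6 0.5 0.7] gap 0.0854 t 9.7
```

```bash
python3 -m handwheel '[[0,0,2,0,0],[0,0,4,0,0],[0,0,5.5,0,0],[0,0,6,0,0],[0,0,6,0,0]]' 30
python3 - <<'E'
from geo import *
shift(W(fl(.0358,.0005,.046)))
for n in("scene","top"):
    p=vision.get_image(n);save(p,n+"5.png")
    a=cv2.imread("pics/"+n+"5.png");u,v=np.int32(proj(p,[.52,.25,.09]));cv2.imwrite(f"pics/{n}5c.png",cv2.resize(a[v-60:v+60,u-70:u+70],(700,600),interpolation=cv2.INTER_CUBIC))
E
```

```text
time_s: 10.2
ee_pos: [0.5337, 0.2691, 0.1102]
orientation: [0.74, 0.673, -0.001, -0.0]
force: [0.6, -0.0, 0.2]
finger_gap: 0.0854
TCP [0.5337 0.2691 0.1102] tool y deg -5.44 shift cm [-0.04  0.01  1.72] turn None F [ 0.6 -0.   0.2] gap 0.0854 t 10.2
```

View pics/scene5c.png

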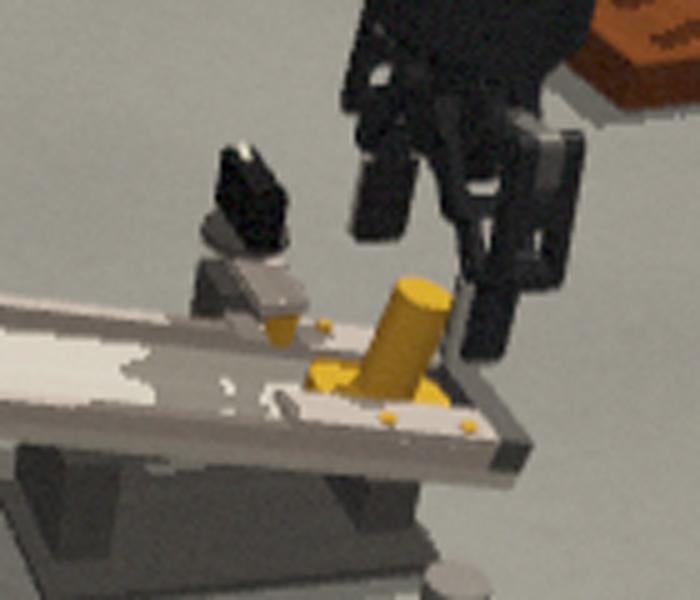

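The fingers straddle the stub, with the stub top at (425,292), the far finger at (380,230) and the near finger at (485,340). Closing.

```bash
python3 -m handwheel '[[0,0,0,0,255],[0,0,0,0,255],[0,0,0,0,255],[0,0,0,0,255],[0,0,0,0,255],[0,0,0,0,255]]' 30
python3 - <<'E'
from geo import *
shift(W(fl(.0358,.0005,.046)))
for n in("scene",):
    p=vision.get_image(n);save(p,n+"6.png")
    a=cv2.imread("pics/"+n+"6.png");u,v=np.int32(proj(p,[.52,.25,.09]));cv2.imwrite(f"pics/{n}6c.png",cv2.resize(a[v-60:v+60,u-70:u+70],(700,600),interpolation=cv2.INTER_CUBIC))
E
```

```text
time_s: 10.9
ee_pos: [0.5338, 0.2696, 0.1114]
orientation: [0.74, 0.673, -0.0, -0.0]
force: [-4.0, 0.8, 4.9]
finger_gap: 0.0226
TCP [0.5338 0.2696 0.1114] tool y deg -5.39 shift cm [-0.09  0.01  1.83] turn None F [-4.   0.8  4.9] gap 0.0226 t 10.9
```

View pics/scene6c.png

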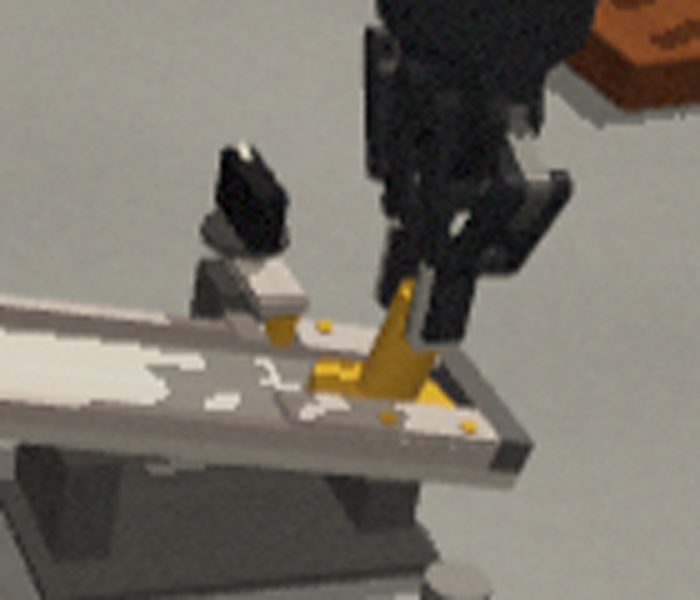

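The stub is held (gap 22.6 mm, low side force). Drawing it 3 cm up the slope first, then checking.

```bash
python3 -m handwheel '[[-0.5,0,-0.1,0,255],[-1,0,-0.21,0,255],[-1.5,0,-0.32,0,255],[-2,0,-0.43,0,255],[-2.5,0,-0.53,0,255],[-2.93,0,-0.62,0,255],[-2.93,0,-0.62,0,255]]' 40
python3 - <<'E'
from geo import *
shift(W(fl(.0658,.0005,.046)))
for n in("scene",):
    p=vision.get_image(n);save(p,n+"7.png")
    a=cv2.imread("pics/"+n+"7.png");u,v=np.int32(proj(p,[.52,.22,.09]));cv2.imwrite(f"pics/{n}7c.png",cv2.resize(a[v-60:v+60,u-70:u+70],(700,600),interpolation=cv2.INTER_CUBIC))
E
```

```text
time_s: 11.65
ee_pos: [0.532, 0.2392, 0.1175]
orientation: [0.74, 0.673, 0.0, 0.0]
force: [0.1, -0.8, -0.0]
finger_gap: -0.0004
TCP [0.532  0.2392 0.1175] tool y deg -5.45 shift cm [ 0.02 -0.11  1.82] turn None F [ 0.1 -0.8 -0. ] gap -0.0004 t 11.65
```

View pics/scene7c.png

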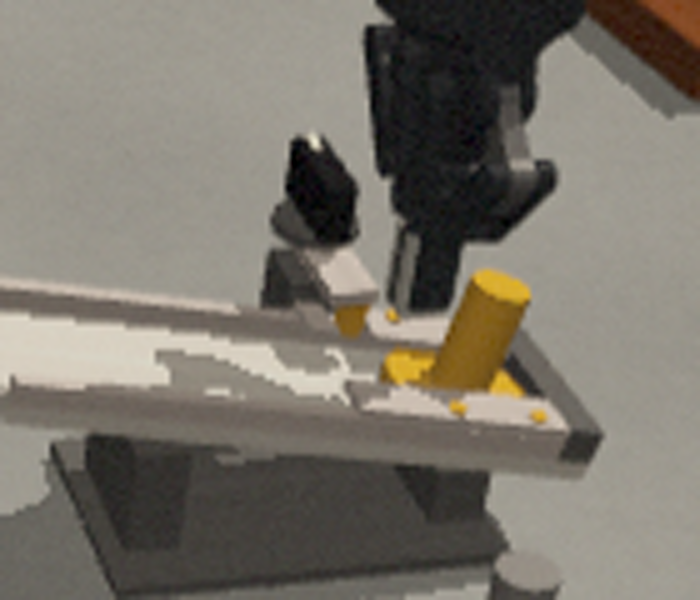

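```bash
cat > bl.py <<'E'
from geo import *
P={n:vision.get_image(n) for n in("top","scene")}
for n,p in P.items():
    L=loc(cloud(p))
    for r in models.silhouettes(p,"blank"):
        X=L[r["pixels"]];g=(X[:,2]>.049)&(X[:,2]<.060)&(abs(X[:,1])<.04)
        f=(abs(X[:,1])<.016)&(X[:,2]>.0055)&(X[:,2]<.0115)
        if g.sum()>5: print(n,"top",g.sum(),np.round(X[g].mean(0),4),"flange x",np.round(np.percentile(X[f][:,0],[1,99]),4) if f.sum()>5 else None)
E
python3 bl.py
python3 - <<'E'
import cv2
a=cv2.imread("pics/scene6.png");cv2.imwrite("pics/z6.png",cv2.resize(a[195:260,410:490],(800,650)[:2] if 0 else (738,600),interpolation=cv2.INTER_CUBIC))
E
```

```text
scene top 70 [0.0346 0.003  0.0522] flange x [0.0049 0.0622]
```

View pics/z6.png

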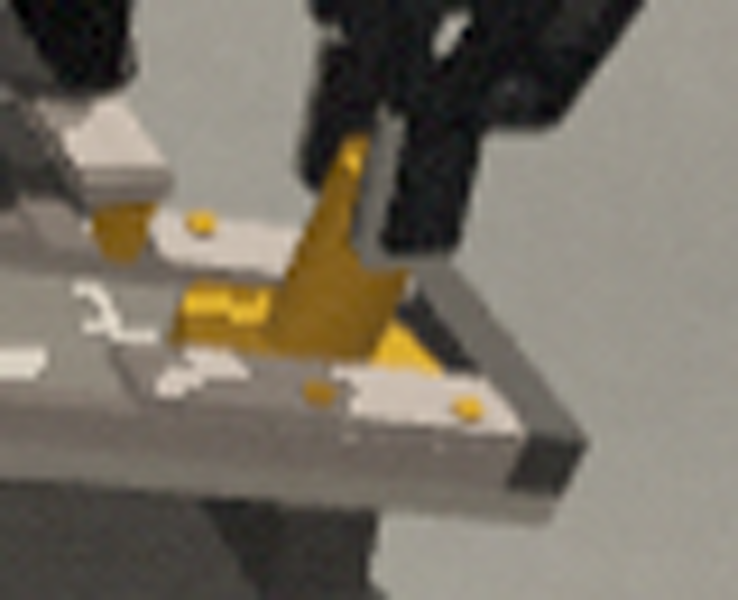

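The grip slipped off and the blank is still at x ≈ 35 mm. The high, short grip let it tip and bind. I'll regrip lower, with the tips just above the lips, and use more force.

```bash
python3 -m handwheel '[[0,0,-2,0,0],[0,0,-4.5,0,0],[1,0,-4.5,0,0],[2,0,-4.5,0,0],[3.0,0,-4.5,0,0],[3.0,0,-4.5,0,0],[3,0,-4.5,0,0]]' 40
python3 bl.py
python3 - <<'E'
from geo import *
t=W(fl(.0350,.0008,.037));t[2]=.093
shift(t,th[2]*180/np.pi+90)
E
```

```text
time_s: 12.6
ee_pos: [0.5337, 0.2702, 0.1611]
orientation: [0.739, 0.673, -0.001, -0.0]
force: [0.6, -0.3, -0.1]
finger_gap: 0.0855
top top 89 [0.0345 0.0013 0.053 ] flange x [0.0102 0.0618]
scene top 68 [0.0347 0.0027 0.0522] flange x [0.0043 0.0617]
TCP [0.5342 0.2697 0.1619] tool y deg -5.41 shift cm [-0.21 -0.    6.89] turn -0.011729209255406658 F [ 0.8  0.  -0.2] gap 0.0854 t 12.8
```

```bash
python3 -m handwheel '[[-0.2,0,2.5,0,0],[-0.2,0,5,0,0],[-0.2,0,6.5,0,0],[-0.2,0,6.9,0,0],[-0.2,0,6.9,0,0],[-0.2,0,6.9,0,255],[-0.2,0,6.9,0,255],[-0.2,0,6.9,0,255],[-0.2,0,6.9,0,255],[-0.2,0,6.9,0,255]]' 60
python3 -m handwheel '[[0,0,0,0,255],[0,0,0,0,255]]'
python3 - <<'E'
from geo import *
shift(W(fl(.0358,.0005,.046)))
for n in("scene",):
    p=vision.get_image(n);save(p,n+"8.png")
    a=cv2.imread("pics/"+n+"8.png");u,v=np.int32(proj(p,[.52,.25,.09]));cv2.imwrite(f"pics/{n}8c.png",cv2.resize(a[v-45:v+45,u-53:u+52],(700,600),interpolation=cv2.INTER_CUBIC))
E
```

```text
time_s: 13.8
ee_pos: [0.5335, 0.2683, 0.0941]
orientation: [0.74, 0.673, -0.001, -0.001]
force: [-4.6, -0.3, 7.3]
finger_gap: 0.0221
time_s: 14.0
ee_pos: [0.5334, 0.2683, 0.0941]
orientation: [0.74, 0.673, -0.001, -0.001]
force: [-5.9, -0.5, 5.7]
finger_gap: 0.0227
TCP [0.5334 0.2683 0.0941] tool y deg -5.38 shift cm [0.04 0.03 0.1 ] turn None F [-5.9 -0.5  5.7] gap 0.0227 t 14.0
```

View pics/scene8c.png

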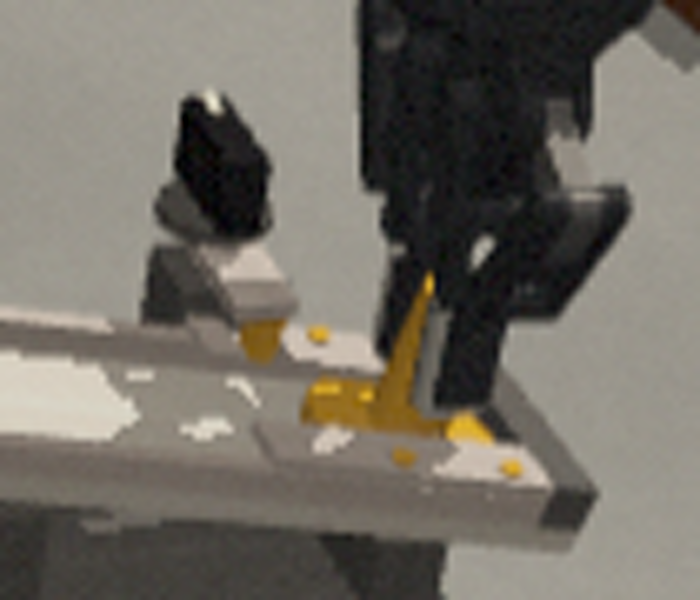

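Low grip confirmed: the pads overlap most of the stub, with the near fingertip at (460,390). I'll relieve the down and side load, then nudge gently.

```bash
python3 -m handwheel '[[0,-0.08,-0.12,0,255],[-0.2,-0.08,-0.16,0,255],[-0.4,-0.08,-0.2,0,255],[-0.6,-0.08,-0.25,0,255]]' 90
python3 -c "
from geo import *
shift(W(fl(.0358,.0005,.046)))"; python3 bl.py
```

```text
time_s: 14.45
ee_pos: [0.5327, 0.262, 0.0956]
orientation: [0.74, 0.673, -0.0, -0.0]
force: [-0.0, 1.6, -2.3]
finger_gap: 0.0217
TCP [0.5327 0.262  0.0956] tool y deg -5.4 shift cm [0.68 0.04 0.25] turn None F [-0.   1.6 -2.3] gap 0.0217 t 14.45
```

```bash
python3 -m handwheel '[[-0.3,0,-0.06,0,255],[-0.6,0,-0.13,0,255],[-0.9,0,-0.19,0,255],[-1.2,0,-0.26,0,255],[-1.2,0,-0.26,0,255]]' 90
cat > bl2.py <<'E'
from geo import *
import sys
shift([.5,.2,.1])
p=vision.get_image("scene");save(p,sys.argv[1]+".png")
a=cv2.imread("pics/"+sys.argv[1]+".png");u,v=np.int32(proj(p,[.52,.22,.09]));cv2.imwrite(f"pics/{sys.argv[1]}c.png",cv2.resize(a[v-60:v+60,u-70:u+70],(700,600),interpolation=cv2.INTER_CUBIC))
L=loc(cloud(p))
for r in models.silhouettes(p,"blank")[:3]:
    X=L[r["pixels"]];f=(abs(X[:,1])<.03)&(X[:,2]>.0045)&(X[:,2]<.012);print(np.round(r["uv"]),f.sum(),np.percentile(X[f][:,0],[2,98]) if f.sum()>5 else 0)
E
python3 bl2.py s9
```

```text
time_s: 15.15
ee_pos: [0.5315, 0.2495, 0.0983]
orientation: [0.74, 0.673, -0.0, 0.0]
force: [-0.9, 0.9, -2.8]
finger_gap: 0.022
TCP [0.5315 0.2495 0.0983] tool y deg -5.42 shift cm [-5.23 -2.67 -0.16] turn None F [-0.9  0.9 -2.8] gap 0.022 t 15.15
[432. 228.] 88 [0.02879047 0.08181907]
[454. 287.] 0 0
```

View pics/s9c.png

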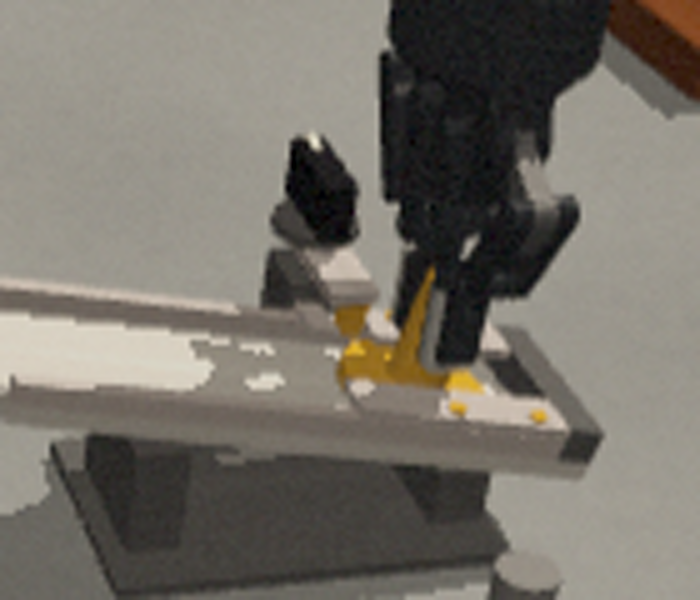

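The blank moves freely with the low grip and is now at x ≈ 54 mm. Before passing the strap I need a higher grip, so I'll measure the real fingertip height from depth.

```bash
python3 - <<'E'
from geo import *
o=sensors.get_obs();R=Ro.from_quat(o["orientation"]).as_matrix()
for n in("scene","top"):
    p=vision.get_image(n);C=cloud(p);L=(C-o["ee_pos"])@R;L*=1000
    f=p["frame"].astype(int)
    dark=f.max(2)<75
    k=(abs(L[...,0])<16)&(L[...,1]>8)&(L[...,1]<40)&(L[...,2]>-30)&(L[...,2]<34)
    kk=k&dark;X=L[kk];print(n,kk.sum())
    if len(X)>10:
        print(np.round(np.percentile(X,[1,5,50,95,99],axis=0),1))
        for z0 in range(-30,34,4):
            m=(X[:,2]>=z0)&(X[:,2]<z0+4)
            if m.sum()>2: print(z0,m.sum(),np.round([X[m][:,1].min(),X[m][:,1].max(),X[m][:,0].min(),X[m][:,0].max()],1))
    # strap
    F=C.reshape(-1,3);hx=th[2];dx=np.cos(hx)*(F[:,0]-.4612)+np.sin(hx)*(F[:,1]-.2302);dy=-np.sin(hx)*(F[:,0]-.4612)+np.cos(hx)*(F[:,1]-.2302)
    for a,b in((.024,.03),(.03,.036),(.036,.042),(.042,.048),(.048,.054)):
        k=(abs(dx)<.012)&(dy>a)&(dy<b)&(F[:,2]>.075)&(F[:,2]<.1);print("strap",a,k.sum(),np.round(np.percentile(F[k][:,2],[50,90]),4) if k.sum() else 0)
E
python3 - <<'E'
import cv2
a=cv2.imread("pics/s9.png");cv2.imwrite("pics/z9.png",cv2.resize(a[190:250,390:470],(800,600),interpolation=cv2.INTER_CUBIC))
E
```

```text
scene 167
[[-14.5  11.8 -29.8]
 [-13.4  13.9 -28.2]
 [ -6.7  23.8  -3. ]
 [  5.4  36.6  15.4]
 [  7.   39.4  17.3]]
-30 18 [ 16.   39.6 -15.1   7.9]
-26 15 [ 11.5  38.9 -14.4  -5.5]
-22 13 [ 12.9  37.2 -14.7 -10. ]
-18 3 [ 19.   24.1 -13.7 -10.4]
-14 8 [ 13.5  27.9 -12.1  -5.5]
-10 14 [ 12.   25.9 -10.9   6.9]
-6 18 [18.6 27.5 -8.   6.4]
-2 16 [ 13.7  27.8 -12.3   6. ]
2 15 [ 12.2  26.2 -11.1   3.8]
6 13 [18.6 27.  -7.6  4.8]
10 20 [ 11.1  27.1 -11.7   6.4]
14 12 [ 12.4  25.3 -10.8   6.1]
strap 0.024 15 [0.0869 0.0879]
strap 0.03 19 [0.0868 0.088 ]
strap 0.036 23 [0.0867 0.0879]
strap 0.042 46 [0.0841 0.0882]
strap 0.048 7 [0.086  0.0871]
top 7
strap 0.024 26 [0.0875 0.0897]
strap 0.03 28 [0.087  0.0897]
strap 0.036 27 [0.0876 0.0897]
strap 0.042 26 [0.0877 0.0888]
strap 0.048 3 [0.0867 0.0874]
```

View pics/z9.png

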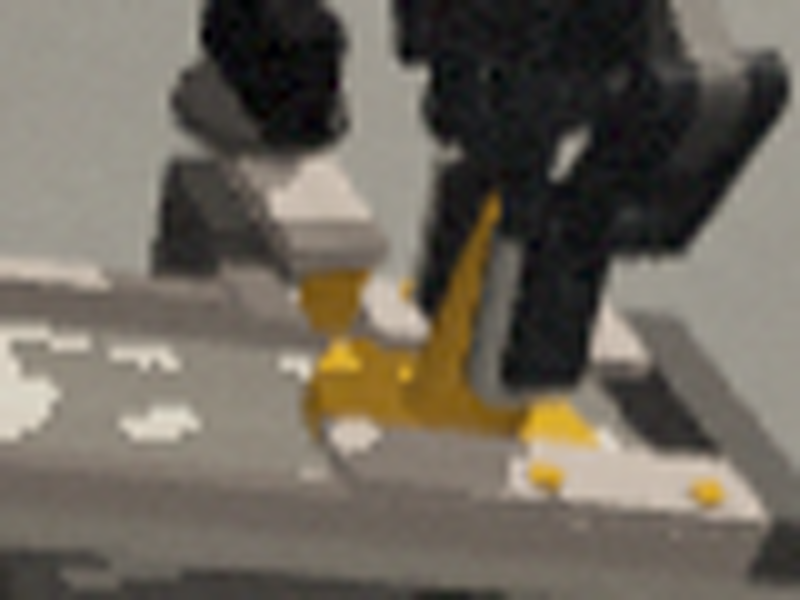

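The tips reach only about 20 mm beyond the TCP at this gap, so the first high grip overlapped just ~10 mm and slipped. I'll part the fingers slightly, rise 11 mm, then regrip with more overlap and force.

```bash
python3 -m handwheel '[[0,0,0,0,130],[0,0,0,0,130],[0.1,0,-0.6,0,130],[0.2,0,-1.14,0,130],[0.2,0,-1.14,0,130],[0.2,0,-1.14,0,255],[0.2,0,-1.14,0,255],[0.2,0,-1.14,0,255],[0.2,0,-1.14,0,255]]' 110
python3 bl2.py s10
```

```text
time_s: 16.25
ee_pos: [0.5319, 0.2523, 0.1106]
orientation: [0.74, 0.673, 0.0, -0.0]
force: [-3.3, -0.4, 7.4]
finger_gap: 0.0205
TCP [0.5319 0.2523 0.1106] tool y deg -5.39 shift cm [-5.51 -2.68  1.06] turn None F [-3.3 -0.4  7.4] gap 0.0205 t 16.25
[454. 288.] 0 0
[438. 228.] 112 [0.02468135 0.08044736]
[407. 240.] 104 [-0.00293351  0.18812007]
```

View pics/s10c.png

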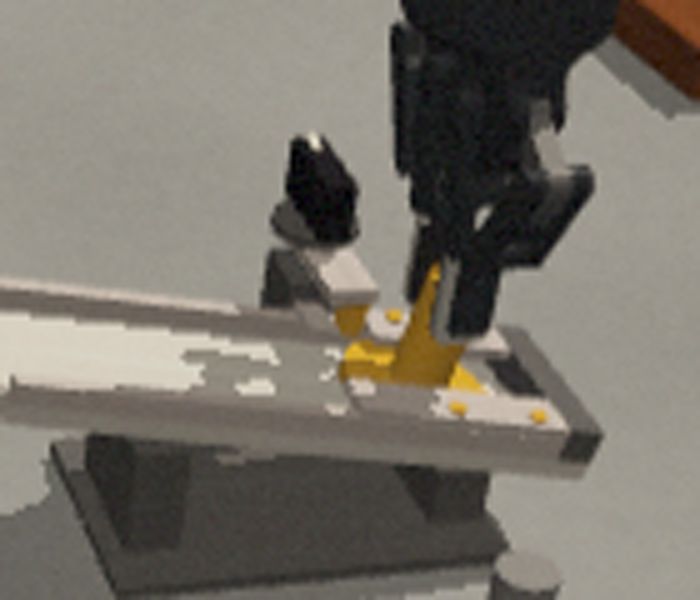

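The blank stayed put and the grip is good. I'll unload it and go up the slope, 1 cm first.

```bash
python3 -m handwheel '[[0,0,-0.1,0,255],[-0.3,0,-0.2,0,255],[-0.6,0,-0.27,0,255],[-0.9,0,-0.34,0,255],[-1.2,0,-0.4,0,255],[-1.2,0,-0.4,0,255]]' 110
python3 bl2.py s11
```

```text
time_s: 16.95
ee_pos: [0.5305, 0.2394, 0.1135]
orientation: [0.74, 0.673, -0.001, -0.0]
force: [0.4, 0.1, -2.9]
finger_gap: 0.0206
TCP [0.5305 0.2394 0.1135] tool y deg -5.43 shift cm [-4.21 -2.66  1.35] turn None F [ 0.4  0.1 -2.9] gap 0.0206 t 16.95
[429. 227.] 119 [0.03947254 0.09314853]
[453. 290.] 0 0
[408. 240.] 99 [-0.00830369  0.18833653]
```

View pics/s11c.png

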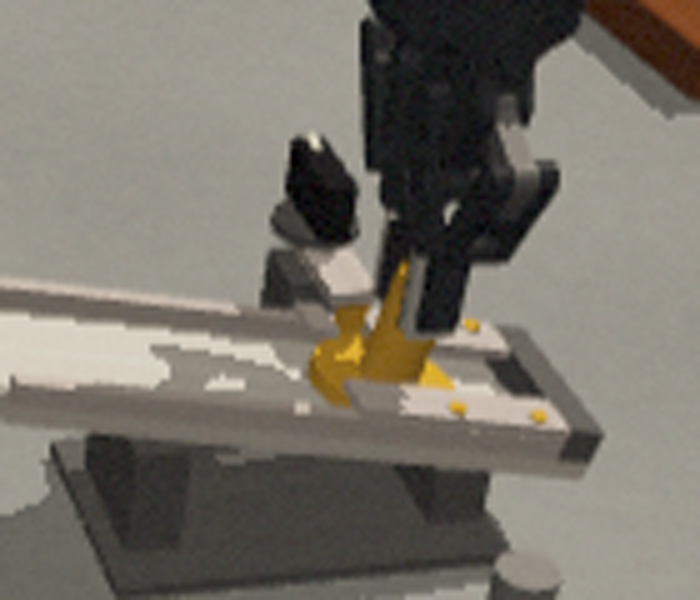

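It moves with almost no force. Continuing 7 cm up the slope, past the strap and the lips.

```bash
python3 -m handwheel '[[-0.6,0,-0.13,0,255],[-1.3,0,-0.28,0,255],[-2,0,-0.43,0,255],[-2.7,0,-0.57,0,255],[-3.4,0,-0.72,0,255],[-4.1,0,-0.87,0,255],[-4.8,0,-1.02,0,255],[-5.5,0,-1.17,0,255],[-6.2,0,-1.32,0,255],[-6.8,0,-1.44,0,255]]' 110
python3 bl2.py s12
```

```text
time_s: 18.05
ee_pos: [0.5242, 0.1719, 0.1283]
orientation: [0.74, 0.673, -0.0, -0.0]
force: [-0.7, -0.1, -4.2]
finger_gap: 0.0202
TCP [0.5242 0.1719 0.1283] tool y deg -5.4 shift cm [ 2.57 -2.67  2.83] turn None F [-0.7 -0.1 -4.2] gap 0.0202 t 18.05
[398. 227.] 274 [0.10653184 0.16180448]
[141. 270.] 0 0
```

View pics/s12c.png

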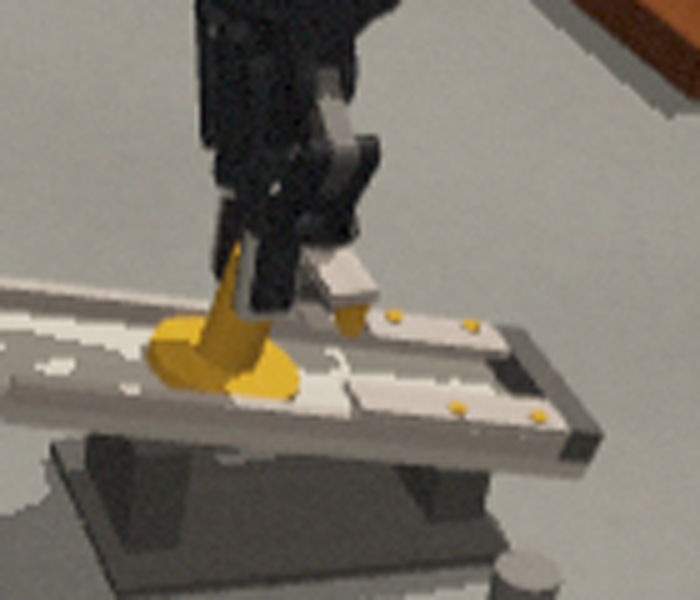

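The blank stands clear of the lips at x ≈ 134 mm: the flange at (225,360) in the crop lies wholly uphill of the lip end at (350,380). One more centimetre for margin, then the lift.

```bash
python3 -m handwheel '[[-0.5,0,-0.08,0,255],[-1,0,-0.16,0,255],[-1,0,-0.16,0,255],[-1,0,-0.16,0,255],[-1,0,-0.16,0,255]]' 110
python3 bl2.py s13
python3 -m handwheel '[[0,0,-0.5,0,255],[0,0,-1.5,0,255],[0,0,-3,0,255],[0,0,-5,0,255],[0,0,-7,0,255],[0,0,-9,0,255],[0,0,-9,0,255],[0,0,-9,0,255]]' 110
python3 bl2.py s14
```

```text
time_s: 18.65
ee_pos: [0.5234, 0.1625, 0.1299]
orientation: [0.74, 0.673, -0.0, 0.0]
force: [-2.3, 0.1, -0.7]
finger_gap: 0.0199
TCP [0.5234 0.1625 0.1299] tool y deg -5.39 shift cm [ 3.52 -2.68  2.99] turn None F [-2.3  0.1 -0.7] gap 0.0199 t 18.65
[394. 226.] 271 [0.11654472 0.1714533 ]
[454. 291.] 0 0
[160. 342.] 0 0
time_s: 19.55
ee_pos: [0.5239, 0.1626, 0.2208]
orientation: [0.74, 0.673, 0.001, 0.001]
force: [-0.3, 0.6, -5.5]
finger_gap: 0.0201
TCP [0.5239 0.1626 0.2208] tool y deg -5.39 shift cm [ 3.49 -2.76 12.08] turn None F [-0.3  0.6 -5.5] gap 0.0201 t 19.55
[401. 184.] 0 0
[453. 290.] 0 0
```

View pics/s14.png

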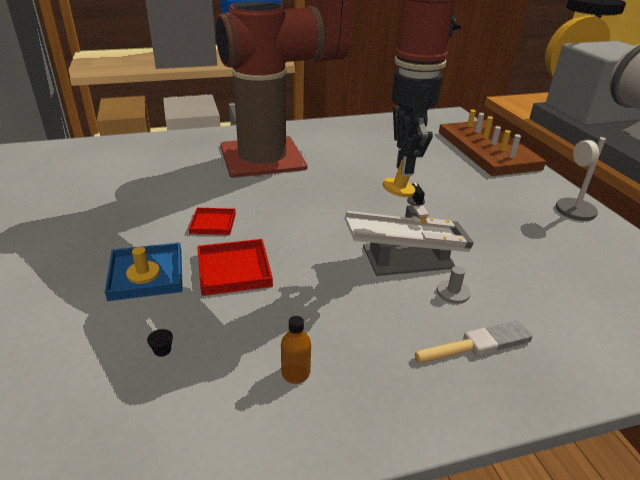

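The scene shows the blank lifted, hanging at (400,186). Candidates for the drop are the large red tray at (234,267) and the small one at (213,221); the larger one is meant. I'll confirm it in a crop while computing the carry.

Run:
```python
from geo import *
import cv2
shift([.483,-.142,.2208])
a=cv2.imread("pics/s14.png");cv2.imwrite("pics/tr.png",cv2.resize(a[195:305,95:285],(760,440),interpolation=cv2.INTER_CUBIC))
```

```text
TCP [0.5228 0.1624 0.2188] tool y deg -5.4 shift cm [-30.68  -1.1   -0.18] turn None F [-0.1  0.4 -3.3] gap 0.0204 t 19.65
```

View pics/tr.png

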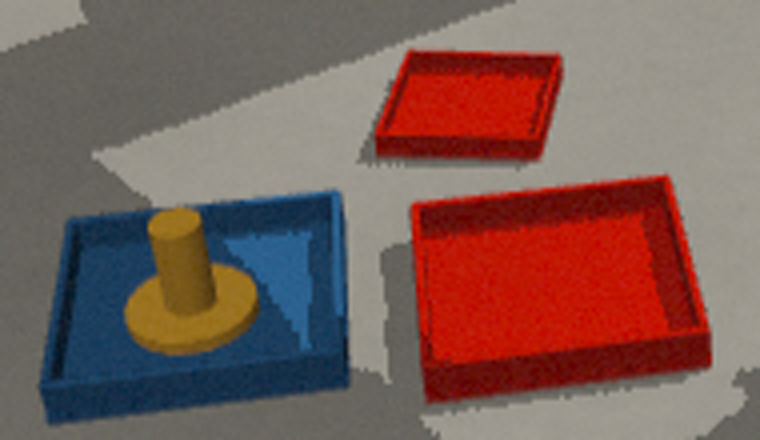

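The crop shows the large empty red tray at lower right (560,290), beside the blue tray with the good blank. The small one is above at (470,105). Carrying to the large tray.

```bash
python3 -m handwheel '[[-1,0,0,0,255],[-3,-0.1,0,0,255],[-6.5,-0.2,0,0,255],[-10.5,-0.4,0,0,255],[-14.5,-0.5,0,0,255],[-18.5,-0.7,0,0,255],[-22.5,-0.8,0,0,255],[-26.5,-1,0,0,255],[-29,-1.1,0,0,255],[-30.7,-1.1,0,0,255]]' 110
python3 -m handwheel '[[0,0,1,0,255],[0,0,3,0,255],[0,0,5,0,255],[0,0,7,0,255],[0,0,8,0,255],[0,0,8,0,255],[0,0,8,0,255]]' 110
python3 - <<'E'
from geo import *
shift([.483,-.142,.10])
for n in("scene","top"):
    p=vision.get_image(n);save(p,n+"15.png");C=cloud(p)
    for r in models.silhouettes(p,"blank"):
        X=C[r["pixels"]];X=X[(X[:,0]>.42)&(X[:,0]<.55)&(X[:,1]>-.22)&(X[:,1]<-.08)&(X[:,2]>.03)]
        if len(X)>20: print(n,r["uv"],len(X),np.round(np.percentile(X,[2,50,98],axis=0),4))
p=vision.get_image("scene");a=cv2.imread("pics/scene15.png");cv2.imwrite("pics/s15c.png",cv2.resize(a[150:300,150:350],(800,600),interpolation=cv2.INTER_CUBIC))
E
```

```text
time_s: 20.65
ee_pos: [0.4822, -0.1445, 0.2188]
orientation: [0.74, 0.672, -0.001, -0.001]
force: [0.2, 0.4, -2.6]
finger_gap: 0.02
time_s: 21.35
ee_pos: [0.4837, -0.1419, 0.14]
orientation: [0.74, 0.673, -0.0, -0.0]
force: [-0.0, 0.1, -3.3]
finger_gap: 0.0201
TCP [ 0.4837 -0.1419  0.14  ] tool y deg -5.38 shift cm [-0.02 -0.06  4.  ] turn None F [-0.   0.1 -3.3] gap 0.0201 t 21.35
```

View pics/s15c.png

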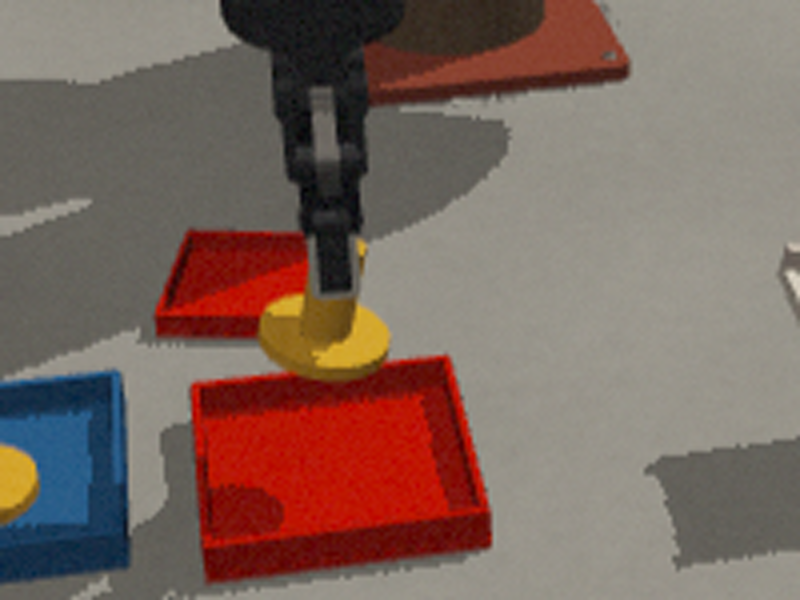

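It is over the red tray, still tilted about 12°. Lowering with a softer grip so that the flange can settle flat.

```bash
python3 -m handwheel '[[0,0,1,0,255],[0,0,2.5,0,255],[0,0,4,0,255],[0,0,5.2,0,255],[0,0,6,0,255],[0,0,6.2,0,255],[0,0,6.2,0,255]]' 60
python3 -m handwheel '[[0,0,0,0,255],[0,0,0.2,0,255],[0,0,0.4,0,255],[0,0,0.6,0,255],[0,0,0.8,0,255],[0,0,0.8,0,255]]' 25
python3 - <<'E'
from geo import *
shift([.483,-.142,.0655])
for n in("scene",):
    p=vision.get_image(n);save(p,n+"16.png")
a=cv2.imread("pics/scene16.png");cv2.imwrite("pics/s16c.png",cv2.resize(a[200:300,170:303],(798,600),interpolation=cv2.INTER_CUBIC))
E
```

```text
time_s: 22.3
ee_pos: [0.4835, -0.142, 0.0776]
orientation: [0.74, 0.673, -0.0, -0.0]
force: [-0.9, -0.9, -3.5]
finger_gap: 0.0201
time_s: 22.9
ee_pos: [0.4839, -0.1425, 0.0704]
orientation: [0.74, 0.673, -0.0, 0.0]
force: [-2.6, -1.1, 2.6]
finger_gap: 0.0204
TCP [ 0.4839 -0.1425  0.0704] tool y deg -5.39 shift cm [ 0.04 -0.09  0.49] turn None F [-2.6 -1.1  2.6] gap 0.0204 t 22.9
```

View pics/s16c.png

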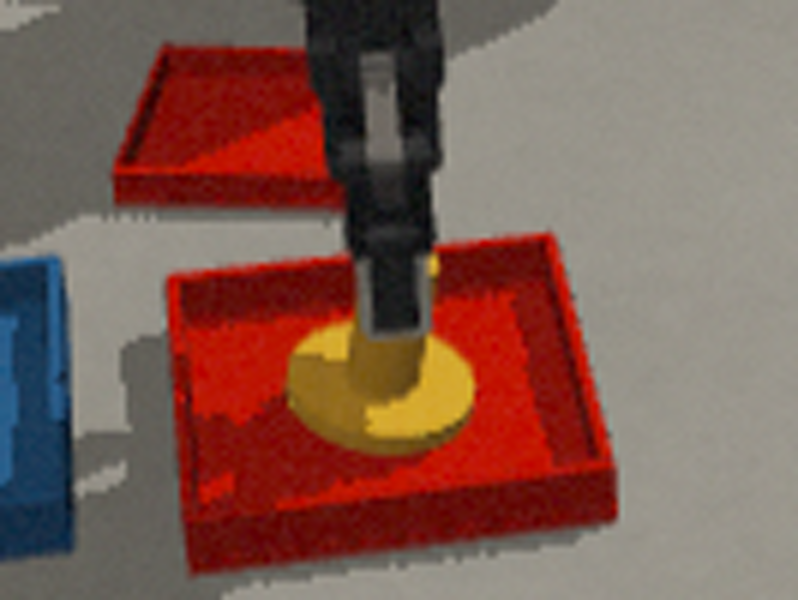

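The low edge has touched, at the height I predicted. Pressing on gently to level it.

```bash
python3 -m handwheel '[[0,0,0.1,0,255],[0,0,0.2,0,255],[0,0,0.3,0,255],[0,0,0.4,0,255],[0,0,0.4,0,255]]' 20
python3 -m handwheel '[[0,0,0.1,0,255],[0,0,0.15,0,255],[0,0,0.2,0,255],[0,0,0.2,0,255]]' 20
python3 - <<'E'
from geo import *
shift([.483,-.142,.0655])
for n in("scene",):
    p=vision.get_image(n);save(p,n+"17.png")
a=cv2.imread("pics/scene17.png");cv2.imwrite("pics/s17c.png",cv2.resize(a[200:300,170:303],(798,600),interpolation=cv2.INTER_CUBIC))
E
```

```text
time_s: 23.45
ee_pos: [0.4844, -0.1441, 0.0694]
orientation: [0.739, 0.673, -0.001, 0.001]
force: [-12.9, -3.5, 27.6]
finger_gap: 0.0201
time_s: 23.85
ee_pos: [0.4846, -0.1448, 0.0689]
orientation: [0.739, 0.674, -0.001, 0.002]
force: [-18.0, -3.5, 39.1]
finger_gap: 0.02
TCP [ 0.4846 -0.1448  0.0689] tool y deg -5.32 shift cm [ 0.27 -0.19  0.34] turn None F [-18.   -3.5  39.1] gap 0.02 t 23.85
```

View pics/s17c.png

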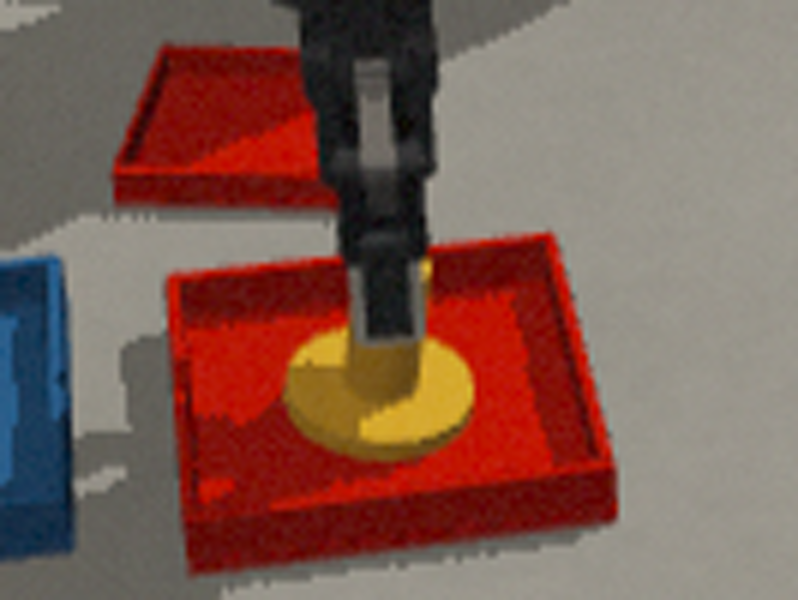

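Contact force reached 39 N, so I stop pressing and ease back to light contact. Then I release, and the flange settles the last few millimetres.

```bash
python3 -m handwheel '[[0,0,-0.2,0,255],[0,0,-0.4,0,255],[0,0,-0.5,0,255],[0,0,-0.5,0,255]]' 20
python3 -m handwheel '[[0,0,0,0,200],[0,0,0,0,150],[0,0,0,0,100],[0,0,0,0,50],[0,0,0,0,0],[0,0,0,0,0],[0,0,0,0,0]]' 20
python3 - <<'E'
from geo import *
shift([.483,-.142,.0655])
p=vision.get_image("scene");save(p,"scene18.png")
a=cv2.imread("pics/scene18.png");cv2.imwrite("pics/s18c.png",cv2.resize(a[200:300,170:303],(798,600),interpolation=cv2.INTER_CUBIC))
E
```

```text
time_s: 24.3
ee_pos: [0.4841, -0.1428, 0.0702]
orientation: [0.74, 0.673, -0.0, 0.001]
force: [-5.0, -2.0, 8.9]
finger_gap: 0.0205
time_s: 25.0
ee_pos: [0.4835, -0.142, 0.0687]
orientation: [0.74, 0.673, -0.0, -0.0]
force: [0.8, 0.2, 1.2]
finger_gap: 0.0857
TCP [ 0.4835 -0.142   0.0687] tool y deg -5.39 shift cm [-0.01 -0.05  0.32] turn None F [0.8 0.2 1.2] gap 0.0857 t 25.0
```

View pics/s18c.png

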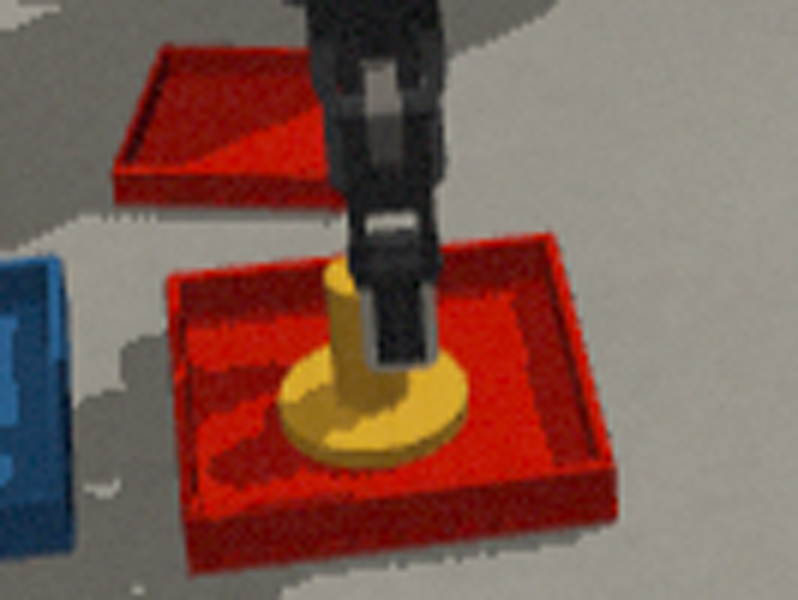

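The blank stands flat in the tray, with the flange at (375,405) in the crop and the stub upright. Retracting and checking.

```bash
python3 -m handwheel '[[0,0,-1,0,0],[0,0,-3,0,0],[0,0,-6,0,0],[0,0,-10,0,0],[0,0,-13,0,0],[4,0,-13,0,0],[8,0,-13,0,0],[12,0,-13,0,0],[16,0,-13,0,0],[18,0,-13,0,0]]' 20
python3 -m handwheel '[[0,0,0,0,0],[0,0,0,0,0],[0,0,0,0,0]]'
python3 - <<'E'
from geo import *
shift([.483,-.142,.0655])
for n in("scene","top"):
    p=vision.get_image(n);save(p,n+"19.png");C=cloud(p)
    for r in models.silhouettes(p,"blank"):
        X=C[r["pixels"]];X=X[np.isfinite(X[:,0])]
        t=X[X[:,2]>X[:,2].max()-.006];f=X[X[:,2]<.02]
        if len(f)>5: print(n,np.round(r["uv"]),"top",np.round(t.mean(0),4),"flange mid",np.round((np.percentile(f,2,axis=0)+np.percentile(f,98,axis=0))/2,4),"flange z",np.round(np.percentile(f[:,2],[5,50,95]),4))
    F=C.reshape(-1,3);t=F[(np.hypot(F[:,0]-.4612,F[:,1]-.2302)<.03)&(F[:,2]>.112)&(F[:,2]<.13)];print("knob",cv2.minAreaRect((t[:,:2]*1000).astype(np.float32)),t[:,2].max())
    for q in("oil_bottle","loupe","brush"):
        for r in models.silhouettes(p,q)[:1]: print(q,np.round(r["uv"]))
E
```

```text
time_s: 26.05
ee_pos: [0.5005, 0.0399, 0.1998]
orientation: [0.739, 0.674, 0.001, 0.0]
force: [-0.6, 0.4, -0.4]
finger_gap: 0.0854
time_s: 26.35
ee_pos: [0.5005, 0.0363, 0.1991]
orientation: [0.74, 0.673, -0.0, 0.0]
force: [-0.8, 0.4, 0.4]
finger_gap: 0.0855
TCP [0.5005 0.0363 0.1991] tool y deg -5.44 shift cm [-17.91  -0.06  13.37] turn None F [-0.8  0.4  0.4] gap 0.0855 t 26.35
scene [231. 263.] top [ 0.4855 -0.1515  0.0576] flange mid [ 0.4862 -0.1523  0.0109] flange z [0.0052 0.0118 0.0152]
scene [453. 287.] top [0.6489 0.2301 0.053 ] flange mid [0.6482 0.2297 0.0093] flange z [0.0023 0.0074 0.016 ]
knob ((461.77459716796875, 229.70883178710938), (15.972171783447266, 44.75730895996094), 86.37494659423828) 0.12159287730831923
oil_bottle [296. 356.]
loupe [160. 343.]
brush [484. 345.]
top [207. 196.] top [0.6478 0.2307 0.0551] flange mid [0.648  0.2308 0.0088] flange z [0.0048 0.0079 0.0117]
top [371. 263.] top [ 0.4846 -0.1513  0.0591] flange mid [ 0.4844 -0.1512  0.0127] flange z [0.0092 0.0124 0.0158]
knob ((461.7775573730469, 230.24757385253906), (15.636031150817871, 42.408935546875), 87.06222534179688) 0.1250548165193811
oil_bottle [347. 147.]
loupe [429. 189.]
brush [220. 141.]
```

View pics/scene19.png

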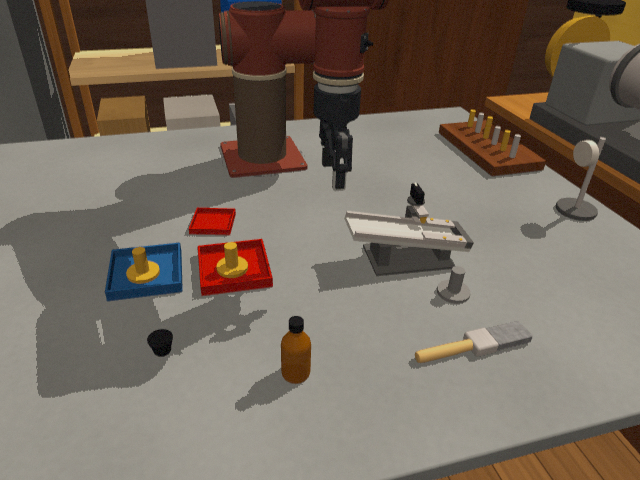

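View pics/top19.png

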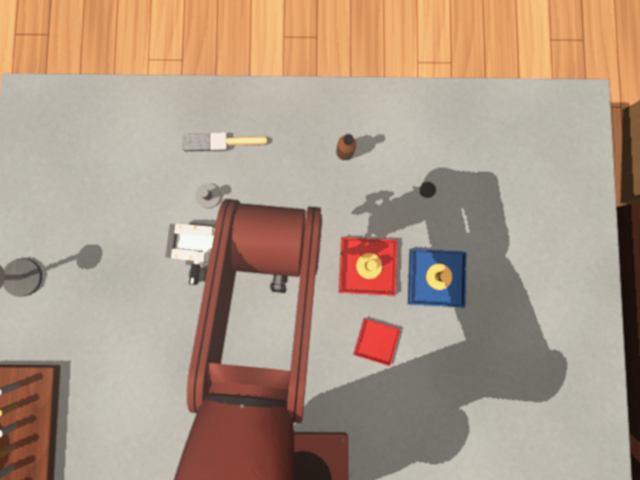

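The blank stands upright about 3 mm from the red tray's centre, the knob is still turned by about 1.55 rad, and everything else is unmoved. Handing in.

```bash
python3 -c "
from plant import workorder
print(workorder.close_job())"
```

```text
the job is handed in; nothing more can be done
None
```

The jammed blank is out of the chute and standing in the larger red tray, and the job was handed in at about 26 s; close_job gave no verdict. I turned the knob clockwise to about 1.55 rad and left it there. Then I drew the blank up the chute floor to about x = 144 mm, lifted it out and set it down.

**Last checks:**
- **Blank:** it is about 3 mm from the tray's centre. The stub top is within about 1 mm of being over the flange centre, and the flange height fits lying flat on the tray floor.
- **Knob:** the bar still lies across the chute, which is about 1.55 rad.
- **Other things:** the oil bottle, loupe and brush were within about 3 pixels of their starting places. The good blank and the grey look-alike look unmoved in the pictures.
- **Gripper:** open, about 18 cm away sideways and 13 cm up, touching nothing.

**What went wrong or disagreed:**
- The first grip on the stub was too high and slipped off without moving the blank. I regripped lower, then higher with more force to pass the strap.
- Pressing the tilted blank flat in the tray reached 39 N at the wrist without levelling it. I eased off and let it settle the last few millimetres on release.
- My chute position estimates differed by 2 to 5 mm between methods, so I took an extra centimetre past the lips.

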